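# Set up the honing station for a batch of gouges

## Robot

A 6-joint arm with a two-finger parallel gripper is mounted at the origin on the work surface. World frame = base frame: x ahead of the robot, y to its left, z up, the work surface at z = 0. Lengths are in m, angles in rad, forces in N, time in s.
With the tool pointing down it reaches from about 0.3 to 0.75 m from the base axis. Payload 8.5 kg.
Tool frame: the origin (TCP) lies midway between the tips of the shut fingers; the grasp point (between the pads) lies 19 mm behind it; z points along the fingers, y is the line along which they close (so a half turn about z gives the same grasp; the last joint's range is limited). The gripper opens to 85 mm and grips with 20 to 120 N. Pads are 22 mm wide; open, the fingers measure 114 mm over their backs; the gripper's body (76 mm by 85 mm) begins 54 mm behind the grasp point. The pads swing forward as they close: fully open they stand 13 mm farther back than shut.
Start: joints at [0.966, 0.381, 1.297, -0, 1.464, -0.215], TCP at [0.209, 0.509, 0.231] pointing down, gripper open.
Joint ranges: [-3.11, 3.11], [-0.89, 2.33], [0.22, 2.48], [-1.42, 4.56], [0.17, 2.85], [-2.88, 2.88]. Speed limits (rad/s): [2.39, 2.39, 3.14, 3.14, 3.14, 3.14].

## Interface

Orientations are given as a unit quaternion [w, x, y, z].
In Python, from workcell import * gives the robot as it stands. The module is installed in compiled form; this text tells all that it offers.
- The arm moves only by the shell command python3 -m crank 'ROWS' [OPENING]. ROWS is JSON, one flat list of numbers, 6 for each row, row after row: the shift along the tool's x, y, z in m, then the turn, a rotation vector about the tool's x, y, z in degrees. In form: [dx, dy, dz, ax, ay, az, dx, dy, dz, ax, ay, az, ...]. A call has 1 to 20 rows; each row is the pose to reach, as a shift and turn from the pose commanded when the call began, along the tool's axes at that moment; what a row does not reach only later rows make up. A row lasts 1/12 s, in which the tool goes at most 41.7 mm and 7.16 degrees, less where a joint would pass 70% of its speed; a pose out of reach is approached as far as the arm can. A call with a gripper value outside its range is refused whole. OPENING is the closure, from -1 (fully open) to 1 (shut), so that 0 is half open, set as the call begins (- or left out, the last holds). The fingers move at their own pace and stop on an object; the grip force is fixed at half the most. Time passes only in rows, so rows that repeat a pose let the fingers close. It gives the time, the measured TCP pose, the force, the opening and the grip force at its end, in the units of the state.
- get_obs(): the state, without advancing time (a new reading comes with each control period).
- grab_frame(name): name is "scene" or "top" or "wrist"; returns a dict with "frame" (400x640x3 uint8, blue, green, red), "intrinsics" (3x3 intrinsics, pixels), "xyz" and "attitude" of the camera in the world; the wrist camera has in their place "hand_eye" (4x4, takes a point from camera to tool coordinates, whose origin is the TCP and whose axes are the flange's). Camera axes: x right, y down, z forward; pixel columns grow to the right and rows downward; lengths in m; the calibration is good to about 2 mm. A picture is of the moment at which its call begins: read the wrist's pose just before it. There is no depth.
- job_done(): hands the job in; it is judged then, once.
The state is a dict: "time": time; "joint_positions": joint angles; "dq": joint speeds; "effort": joint torques, N m; "tool_pos": TCP position; "ee_rot": TCP orientation; "ft_force": force on the tool from outside, world axes, zero at the start; "wrist_torque": the same for the moment, N m; "width": finger opening in m; "finger_force": force on a finger pad.
Only numpy, scipy, OpenCV 4.12 (cv2) and the standard library are available. Lean on these libraries where they do the work, as an engineer would, in place of code of your own. Each camera call takes 0.05 s, during which the arm holds its last target. There are 200 camera calls.

## Task

Get the honing station ready for the next batch of carving gouges: lay every gouge on the sloped rack, handle end downhill, and slide each one straight down under the steel bar until its butt rests against the back stop, side by side flat on the deck. Lift the loose red cap off the honing-oil bottle and set it flat into the blue dish, leaving the bottle standing, and turn the counter's orange reset knob anticlockwise back to its zero stop. Do not disturb the other things on the bench.

Things in the scene. Friction and masses are not known exactly. Their poses are not given: they have to be found in the camera images.
- deck: Surface of the fixed rack's sloped floor, 190 long x 300 mm wide inside. Origin: on the surface at the face of the back stop (low end, nearest the robot), mid width. +x straight up the slope (15 degrees), y across, z square off the deck. Stop 30 mm high, side walls 18 mm. Dark lines only mark five 54 mm lanes. Gouges stay where they are let go: they must be pushed or drawn down.
- bar_mid (a point): Middle of the 8 mm steel bar across the rack's whole width, 22 mm up-slope of the stop; its underside is 43 mm and its top 51 mm above the deck, so handles slide under it.
- dish: Shallow blue dish for the cap (fixed), outside 78 mm across and 10 mm high, inside 68 mm across, inner floor 4 mm above the table. Origin: centre of its underside.
- bottle: Squat amber honing-oil bottle, 72 mm across, shoulder 70 mm high, with a white neck 26 mm across up to 94 mm. 0.45 kg, loose on the table. Origin: centre of its underside, z up.
- cap: Red cap, 54 mm across and 36 mm high, 5 mm top, open below, 35 g; it stands loosely over the neck on the bottle's shoulder (no thread). Origin: centre of its open lower rim, z towards its closed top.
- cap_center (a point): Centre of the cap, half way up (18 mm above its rim).
- counter: Grey stroke counter (fixed), 100 x 100 x 50 mm high, with the orange reset knob on top and a red zero mark on its -x side. Origin: centre of its underside; z up.
- reset_knob (a joint): Orange knob, rad. 0 = zero stop, white mark along the counter's -x, at the red mark; grows clockwise from above (to 5.5), so zero it by turning anticlockwise. Stays where left. Its grip is an upright bar 46 long, 14 thick, 32 mm high on a 48 mm disc; at value q the bar lies along the counter's x axis turned clockwise by q.
- reset_knob_grip (a point): On the knob's axis, 87 mm above the table, 7 mm below the bar's top; the bar reaches 25 mm below this point.
- gouge1: Carving gouge with a red band, lying down; 175 mm long, 90 g. Square wooden handle 105 x 26 x 26 mm, then a steel blade 12 mm wide and 5 mm thick. Origin: middle of the handle, on its axis (13 mm above what it lies on); x points along the gouge to the blade tip, 122.5 mm ahead; the butt end is 52.5 mm behind. May be absent.
- gouge2: Carving gouge with a yellow band, lying down; 175 mm long, 90 g. Square wooden handle 105 x 26 x 26 mm, then a steel blade 12 mm wide and 5 mm thick. Origin: middle of the handle, on its axis (13 mm above what it lies on); x points along the gouge to the blade tip, 122.5 mm ahead; the butt end is 52.5 mm behind. May be absent.
- gouge3: Carving gouge with a blue band, lying down; 175 mm long, 90 g. Square wooden handle 105 x 26 x 26 mm, then a steel blade 12 mm wide and 5 mm thick. Origin: middle of the handle, on its axis (13 mm above what it lies on); x points along the gouge to the blade tip, 122.5 mm ahead; the butt end is 52.5 mm behind. May be absent.
- gouge4: Carving gouge with a green band, lying down; 175 mm long, 90 g. Square wooden handle 105 x 26 x 26 mm, then a steel blade 12 mm wide and 5 mm thick. Origin: middle of the handle, on its axis (13 mm above what it lies on); x points along the gouge to the blade tip, 122.5 mm ahead; the butt end is 52.5 mm behind. May be absent.
- gouge5: Carving gouge with a white band, lying down; 175 mm long, 90 g. Square wooden handle 105 x 26 x 26 mm, then a steel blade 12 mm wide and 5 mm thick. Origin: middle of the handle, on its axis (13 mm above what it lies on); x points along the gouge to the blade tip, 122.5 mm ahead; the butt end is 52.5 mm behind. May be absent.
- mallet: Turned wooden mallet standing upright, 80 mm across, 205 mm high; a bystander.
- oilstone: Grey stone on a wooden base, 150 x 60 x 30 mm; a bystander.
- brush: Bench brush lying down; a bystander.
- glue: White glue bottle, 60 mm across, 140 mm high; a bystander.
- rosette: Carved wooden disc, 90 mm across; a bystander.
- sanding_block: Cork block, 100 x 60 x 35 mm; a bystander.

How it is judged:
At the end, for the whole second after the job is handed in: Every gouge flat on the deck, blade up-slope, straight within 0.15 rad, butt within 6 mm of the stop; cap flat (either way up) in the dish, centre within 11 mm of its centre; bottle upright on the table; knob within 0.08 rad of its zero stop; all at rest (x of gouge1 in the frame of deck between 0.0485 and 0.0585 m and y of gouge1 in the frame of deck between -0.15 and 0.15 m and z of gouge1 in the frame of deck between 0.008 and 0.018 m and angle between the x axis of each of gouge1, gouge2, gouge3, gouge4, gouge5 and the x axis of deck, either way round below 0.15 rad and linear speed of each of gouge1, gouge2, gouge3, gouge4, gouge5, cap below 0.02 m/s and x of gouge2 in the frame of deck between 0.0485 and 0.0585 m and y of gouge2 in the frame of deck between -0.15 and 0.15 m and z of gouge2 in the frame of deck between 0.008 and 0.018 m and x of gouge3 in the frame of deck between 0.0485 and 0.0585 m and y of gouge3 in the frame of deck between -0.15 and 0.15 m and z of gouge3 in the frame of deck between 0.008 and 0.018 m and x of gouge4 in the frame of deck between 0.0485 and 0.0585 m and y of gouge4 in the frame of deck between -0.15 and 0.15 m and z of gouge4 in the frame of deck between 0.008 and 0.018 m and x of gouge5 in the frame of deck between 0.0485 and 0.0585 m and y of gouge5 in the frame of deck between -0.15 and 0.15 m and z of gouge5 in the frame of deck between 0.008 and 0.018 m and horizontal distance between cap_center and dish below 0.011 m and z of cap_center in the frame of dish between 0.016 and 0.026 m and angle between the z axis of cap and the z axis of dish, either way round below 0.15 rad and angle between bottle's own z axis and vertical below 0.1 rad and height (world z) of bottle below 0.01 m and value of joint reset_knob below 0.08 rad); the robot touches nothing.
It fails at once if a bystander (mallet, stone, brush, glue, wooden disc, cork block) is moved more than 5 cm (distance of any of mallet, oilstone, brush, glue, rosette, sanding_block from where it was at the start of the episode above 0.05 m).
It fails at once if the oil bottle is tipped over (angle between bottle's own z axis and vertical above 0.6 rad).
Of gouge1, gouge2, gouge3, gouge4, gouge5 only 3 to 5 are there at a start; the rules pass over those that are not, and their reading is None.
At some moment in a run one of bottle may be knocked a few centimetres aside while the robot is not near it.
Once in a run the grip may slacken for a moment while it holds something.
It also fails if it takes over 210 s, if anything falls off the work surface, if the arm or the gripper's body presses on something with over 40 N, if the wrist force passes 120 N, or if a joint passes its speed limit or range.

## Working session

There is one attempt and no reset: what is moved stays moved. The work goes in short steps, Python scripts to look and compute and a shell command to move; the robot and the scene stay as the last step left them, time stands still between calls to the robot, and variables do not carry over. Pictures are saved under pics/ and viewed, at most 14 in all, crops included, and the job is handed in when it is done.

```bash
mkdir -p pics; ls; python3 - <<'E'
from workcell import *
import cv2,numpy as np
o=get_obs();print(o['tool_pos'],o['ee_rot'],o['width'],o['time'])
for n in ("scene","top"):
    f=grab_frame(n);cv2.imwrite(f'pics/{n}0.png',f['frame']);print(n,f['intrinsics'],f['xyz'],f['attitude'])
f=grab_frame("wrist");print(f['intrinsics'],f['hand_eye'])
E
```

```text
pics
[0.20883427 0.50849758 0.23069704] [-2.91047433e-04  1.93673056e-01  9.81065853e-01 -6.73832943e-04] 0.08558623369312407 0.0
scene [[436.42321838   0.         320.57332484]
 [  0.         436.42321838 194.57897376]
 [  0.           0.           1.        ]] [ 1.09190145 -0.45716629  1.36896588] [-0.2367954   0.87342883  0.41246162 -0.10452475]
top [[419.45913866   0.         315.26539523]
 [  0.         419.45913866 199.53495543]
 [  0.           0.           1.        ]] [0.39717696 0.02271887 1.20707378] [ 0.02643811 -0.70433617  0.70831949 -0.0386663 ]
[[312.23164703   0.         326.1506493 ]
 [  0.         312.23164703 198.62424864]
 [  0.           0.           1.        ]] [[ 3.32609158e-04 -9.51594849e-01 -3.07355061e-01  7.84654500e-02]
 [ 9.99999945e-01  3.21214223e-04  8.76619381e-05  2.24419827e-04]
 [ 1.53081683e-05 -3.07355073e-01  9.51594903e-01 -1.42712964e-01]
 [ 0.00000000e+00  0.00000000e+00  0.00000000e+00  1.00000000e+00]]
```

View pics/top0.png

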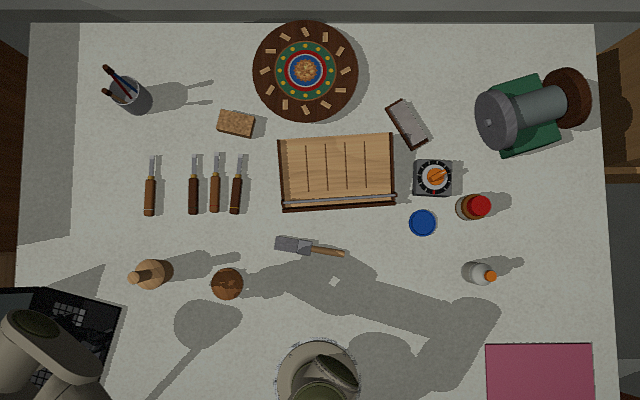

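View pics/scene0.png

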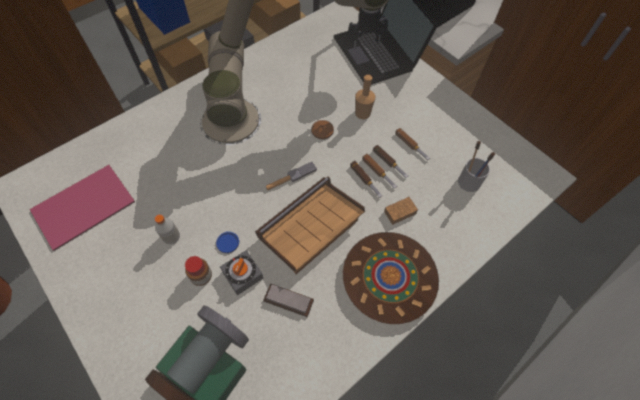

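Top view: rack about (277–396, 133–212). Four gouges, blades up, at (150,195), (193,195), (215,192) and (236,195). Knob (435,176), cap (480,205), dish (422,222). Next I'll calibrate the rays and enlarge.

```bash
cat > h.py <<'E'
from workcell import *
import cv2,numpy as np
from scipy.spatial.transform import Rotation as R
def rot(q): return R.from_quat([q[1],q[2],q[3],q[0]])
def cam(n):
    o=get_obs(); f=grab_frame(n)
    if n=="wrist":
        H=f['hand_eye'];Rt=rot(o['ee_rot']).as_matrix()
        return f['frame'],f['intrinsics'],Rt@H[:3,3]+o['tool_pos'],Rt@H[:3,:3]
    return f['frame'],f['intrinsics'],np.array(f['xyz']),rot(f['attitude']).as_matrix()
def rays(c,uv):
    uv=np.atleast_2d(np.array(uv,float)); return (c[3]@np.linalg.inv(c[1])@np.c_[uv,np.ones(len(uv))].T).T
def plane(c,uv,z):
    d=rays(c,uv); return c[2]+d*((z-c[2][2])/d[:,2])[:,None]
def planeN(c,uv,p,n):
    d=rays(c,uv); return c[2]+d*(((p-c[2])@n)/(d@n))[:,None]
def pix(c,P):
    q=(c[3].T@(np.atleast_2d(P)-c[2]).T); q=c[1]@q; return (q[:2]/q[2]).T
def blobs(img,lo,hi,amin=15):
    m=cv2.inRange(cv2.cvtColor(img,cv2.COLOR_BGR2HSV),np.array(lo),np.array(hi))
    n,l,s,c=cv2.connectedComponentsWithStats(m)
    return [(c[i],s[i],l==i) for i in range(1,n) if s[i,4]>=amin]
np.set_printoptions(precision=4,suppress=True)
E
python3 - <<'E'
from h import *
c=cam("top"); print(pix(c,[[0,0,0],[.2,.5,0]]))
im=c[0]
for nm,lo,hi in (("red",(0,180,120),(5,255,255)),("red2",(172,180,120),(180,255,255)),("blue",(105,180,80),(125,255,255)),("orange",(8,190,180),(18,255,255))):
    for b in blobs(im,lo,hi,12): print(nm,b[0],b[1])
for nm,uv,z in (("cap",[480,205],.106),("dish",[422,222],.01),("knob",[435,176],.094),):
    print(nm,plane(c,uv,z))
print("gouge",plane(c,[[150,195],[193,195],[215,192],[236,195]],.013))
a=cv2.resize(im[120:225,130:265],None,fx=5.9,fy=5.9,interpolation=cv2.INTER_CUBIC)[:600]
b=cv2.resize(im[120:235,265:500],None,fx=3.4,fy=3.4,interpolation=cv2.INTER_CUBIC)
cv2.imwrite('pics/a.png',a);cv2.imwrite('pics/b.png',b)
E
```

```text
[[316.9667 381.7788]
 [138.0737 310.0732]]
red [480.779  205.0181] [472 196  19  19 276]
blue [304.4494  70.1536] [290  55  30  31 267]
blue [421.8845 222.3087] [409 210  26  26 528]
cap [[ 0.4822 -0.4334  0.106 ]]
dish [[ 0.4416 -0.3038  0.01  ]]
knob [[ 0.562  -0.3197  0.094 ]]
gouge [[0.5226 0.4715 0.013 ]
 [0.5221 0.3499 0.013 ]
 [0.5304 0.2876 0.013 ]
 [0.5215 0.2278 0.013 ]]
```

View pics/a.png

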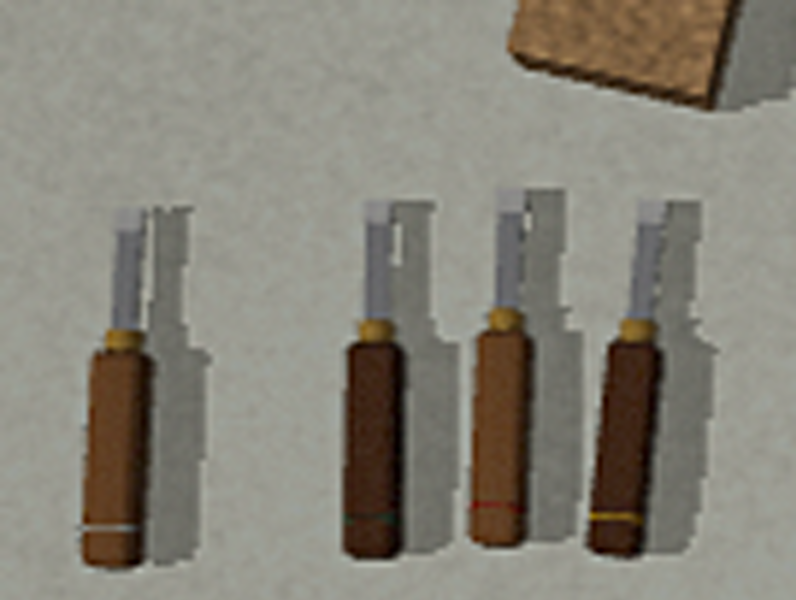

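View pics/b.png

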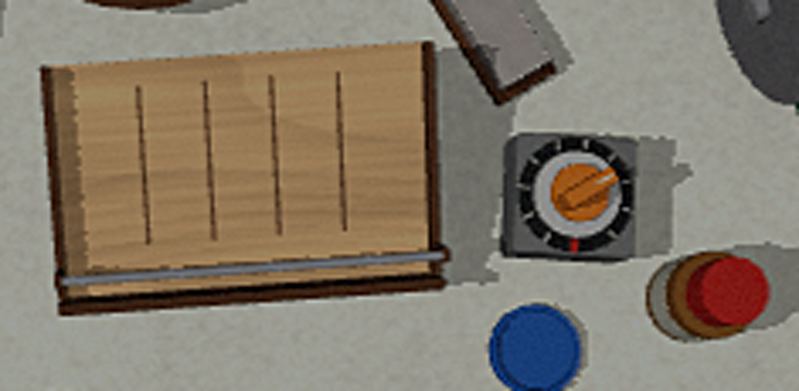

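The crop shows four gouges: white (5), green (4), red (1) and yellow (2), with handles about 30 mm apart at the closest. The rack's stop faces the robot, yawed about 3°. The knob's white mark points up and right, the dish is at (422,222), and the cap is on the bottle. Moving the wrist camera over the gouges.

```bash
cat >> h.py <<'E'
def goal(p,Rm=None):
    "print tool-axis shift and rotvec(deg) from the measured pose to TCP p, orientation Rm"
    o=get_obs();A=rot(o['ee_rot']).as_matrix();Rm=A if Rm is None else Rm
    print("t%.1f"%o['time'],"shift",A.T@(np.array(p)-o['tool_pos']),"rot",R.from_matrix(A.T@Rm).as_rotvec(degrees=True))
def ori(yaw,tilt=0):
    "tool down, tool y at world angle 90deg+yaw, x backwards; then tilt about tool y"
    return (R.from_euler('z',yaw,degrees=True)*R.from_matrix(np.array([[-1,0,0],[0,1,0],[0,0,-1.]]))*R.from_euler('y',tilt,degrees=True)).as_matrix()
E
python3 -m crank '[-0.025,-0.006,-0.002,0,0,-2.2,-0.055,-0.013,-0.005,0,0,-5,-0.085,-0.02,-0.008,0,0,-8,-0.115,-0.027,-0.01,0,0,-11,-0.145,-0.034,-0.012,0,0,-14,-0.175,-0.041,-0.014,0,0,-17,-0.205,-0.048,-0.017,0,0,-20,-0.235,-0.055,-0.02,0,0,-22.4,-0.25,-0.058,-0.02,0,0,-22.4,-0.252,-0.058,-0.02,0,0,-22.4,-0.252,-0.058,-0.02,0,0,-22.4]' 0
python3 - <<'E'
from h import *
c=cam("wrist");cv2.imwrite('pics/w1.png',c[0])
E
```

```text
time: 1.12
tool_pos: [0.4204, 0.3589, 0.251]
ee_rot: [-0.0, 0.0, 1.0, -0.0]
ft_force: [-0.2, 1.0, -0.4]
width: 0.0427
finger_force: 0.0
```

View pics/w1.png

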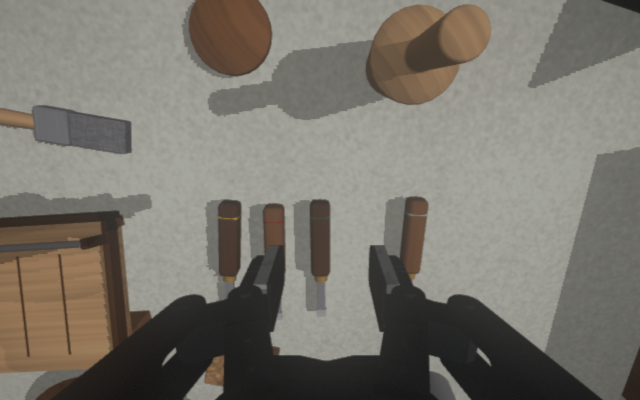

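Wrist view: butts of yellow (230,203), red (274,207), green (319,203) and white (416,200), plus the rack's left wall and bar end. Measuring the handle axes.

```bash
python3 - <<'E'
from h import *
def handles(c,z,roi):
    x0,y0,x1,y1=roi
    hsv=cv2.cvtColor(c[0],cv2.COLOR_BGR2HSV)
    m=cv2.inRange(hsv,(3,90,25),(16,255,255)); k=np.zeros_like(m);k[y0:y1,x0:x1]=m[y0:y1,x0:x1]
    k=cv2.morphologyEx(k,cv2.MORPH_CLOSE,np.ones((5,5)))
    n,l,s,ce=cv2.connectedComponentsWithStats(k)
    for i in range(1,n):
        if s[i,4]<60: continue
        ys,xs=np.nonzero(l==i)
        P=plane(c,np.c_[xs,ys],z)[:,:2]; mu=P.mean(0);w,V=np.linalg.eigh(np.cov(P.T));v=V[:,1]*np.sign(V[0,1])
        t=(P-mu)@v;u=(P-mu)@V[:,0]
        print(s[i],"mid",mu+v*(t.max()+t.min())/2,"yaw",np.degrees(np.arctan2(v[1],v[0])),"len",np.ptp(t),"wid",np.ptp(u),"butt",mu+v*t.min())
print("wrist");handles(cam("wrist"),.013,(205,190,440,278))
print("top");handles(cam("top"),.013,(135,165,250,225))
E
```

```text
wrist
[405 202  22  73 987] mid [0.5212 0.4783] yaw -1.3377801224625332 len 0.10528382249168312 wid 0.019983338911256587 butt [0.4686 0.4795]
[264 209  19  40 651] mid [0.5063 0.2895] yaw -4.316515695465249 len 0.05750181119729259 wid 0.02464400986348777 butt [0.4776 0.2917]
top
[210 176  10  37 332] mid [0.5249 0.2893] yaw -1.4343532015958533 len 0.10348747232252534 wid 0.02616109319732981 butt [0.4732 0.2906]
[230 176  12  38 312] mid [0.5234 0.2297] yaw -5.704900907696779 len 0.1076601641306936 wid 0.02489620828279799 butt [0.4698 0.235 ]
[143 179  13  37 335] mid [0.5171 0.4727] yaw 0.9855568426097843 len 0.10303274137657475 wid 0.033214418998450526 butt [0.4656 0.4718]
[188 178  10  37 311] mid [0.5194 0.3515] yaw 0.6906829388773256 len 0.10328476588616473 wid 0.025732075912186944 butt [0.4678 0.3509]
```

```bash

python3 -m crank '[0,-0.03,-0.01,0,0,0,0.01,-0.065,-0.02,0,0,0,0.01,-0.1,-0.03,0,0,0,0.02,-0.135,-0.04,0,0,0,0.02,-0.17,-0.05,0,0,0,0.02,-0.205,-0.06,0,0,0,0.02,-0.24,-0.06,0,0,0,0.02,-0.275,-0.06,0,0,0,0.02,-0.31,-0.06,0,0,0,0.02,-0.335,-0.06,0,0,0,0.02,-0.34,-0.06,0,0,0,0.02,-0.34,-0.06,0,0,0]'
python3 - <<'E'
from h import *
c=cam("wrist");cv2.imwrite('pics/w2.png',c[0])
s=cam("scene")[0];cv2.imwrite('pics/s2.png',cv2.resize(s[170:300,170:380],None,fx=3.8,fy=3.8,interpolation=cv2.INTER_CUBIC))
E
```

```text
time: 2.27
tool_pos: [0.4002, 0.0189, 0.3114]
ee_rot: [0.0, 0.0, 1.0, 0.0]
ft_force: [1.0, -0.2, -0.1]
width: 0.0425
finger_force: 0.0
```

View pics/w2.png

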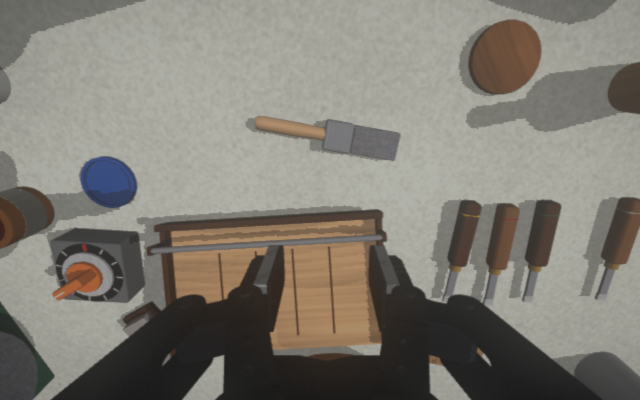

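View pics/s2.png

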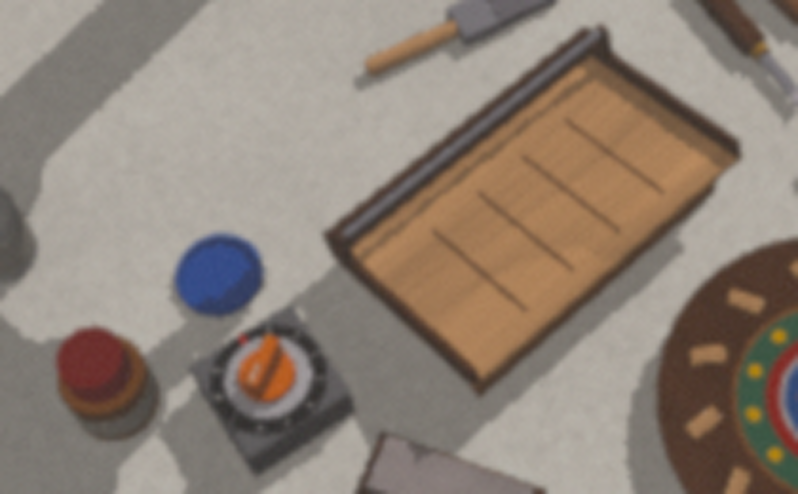

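Wrist view: bar from (150,249) to (383,237), and lane lines 4, 2 and 1 start at (220,253), (293,250) and (331,248). Scene crop: lane lines with ends (567,119)-(663,192) through (434,231)-(526,310). Triangulating the deck.

```bash
cat > deck.py <<'E'
from h import *
def unc(p,f,o): return (np.array(p,float)+.5)/f-.5+np.array(o)
T=cam("top");S=cam("scene");W=cam("wrist")
sp=unc([(567,119),(523,156),(479,192),(434,231),(663,192),(620,231),(572,270),(526,310)],3.8,(170,170))
tp=unc([(148,243),(214,239),(280,235),(344,230),(138,87),(205,82),(271,76),(338,71)],3.4,(265,120))
wp={3:(220,253),1:(293,250),0:(331,248)}
P=[]
for i in range(8):
    L=[(T[2],rays(T,tp[i])[0]),(S[2],rays(S,sp[i])[0])]
    if i in wp: L.append((W[2],rays(W,wp[i])[0]))
    A=0;b=0
    for o,d in L:
        d=d/np.linalg.norm(d);M=np.eye(3)-np.outer(d,d);A=A+M;b=b+M@o
    P.append(np.linalg.solve(A,b))
P=np.array(P);print(P)
c0=P.mean(0);y=np.array([1.5,.5,-.5,-1.5]*2);y=(P.T@y);y/=np.linalg.norm(y)
n=np.linalg.svd(P-c0)[2][2];n*=np.sign(n[2])
print("n",n,"slope",np.degrees(np.arccos(n[2])),"ydir",y,"yaw",np.degrees(np.arctan2(-y[0],y[1])))
print("spacing",(P[0]-P[3])@y/3,(P[4]-P[7])@y/3,"len",np.linalg.norm(P[4:]-P[:4],axis=1))
yaw=np.arctan2(-y[0],y[1]);Rz=R.from_euler('z',yaw)
X=Rz.apply([np.cos(np.radians(15)),0,np.sin(np.radians(15))]);Y=Rz.apply([0,1,0]);N=np.cross(X,Y)
for nm,c,uv in (("W",W,[(150,249),(383,237)]),("T",T,unc([(60,282),(445,255)],3.4,(265,120))),("S",S,unc([(600,45),(345,235)],3.8,(170,170)))):
    B=planeN(c,uv,c0+.049*N,N); print(nm,"bar x rel c0",(B-c0)@X,"y",(B-c0)@Y)
print("c0",c0,"X",X,"Y",Y,"N",N,"lines x",(P-c0)@X,"z",(P-c0)@N)
dish=plane(W,(109,182),.01);print("dish",dish,plane(T,(421.9,222.3),.01))
E
python3 deck.py
```

```text
[[ 0.5291  0.0244  0.0432]
 [ 0.5329 -0.0305  0.0417]
 [ 0.5355 -0.0858  0.0413]
 [ 0.5402 -0.1383  0.0384]
 [ 0.6517  0.0297  0.0749]
 [ 0.656  -0.024   0.0745]
 [ 0.6595 -0.0785  0.0765]
 [ 0.6634 -0.1323  0.0779]]
n [-0.271  -0.0219  0.9623] slope 15.774309131020381 ydir [-0.0686  0.9976  0.0034] yaw 3.9330626842796037
spacing 0.05435847537911897 0.05412558773753443 len [0.1267 0.1276 0.1291 0.1294]
W bar x rel c0 [-0.0849 -0.0825] y [-0.15    0.1557]
T bar x rel c0 [-0.0829 -0.0839] y [ 0.1526 -0.1535]
S bar x rel c0 [-0.0684 -0.0821] y [ 0.1391 -0.1498]
c0 [ 0.596  -0.0544  0.0586] X [0.9637 0.0663 0.2588] Y [-0.0686  0.9976  0.    ] N [-0.2582 -0.0178  0.9659] lines x [-0.0632 -0.0636 -0.0649 -0.0645  0.0634  0.064   0.0642  0.0647] z [ 0.0011 -0.0004 -0.0005 -0.0035 -0.0001 -0.0006  0.0014  0.0027]
dish [[ 0.4408 -0.2983  0.01  ]] [[ 0.4407 -0.3034  0.01  ]]
```

Deck: slope 15.8° (15 expected), lane spacing 54.2 mm (54 expected), bar consistent, so origin ≈ (0.494,-0.061,0.031) with yaw 3.9°. Going for yellow.

```bash
cat >> h.py <<'E'
Xd=R.from_euler('z',3.9,degrees=True).apply([np.cos(np.radians(15)),0,np.sin(np.radians(15))]);Yd=R.from_euler('z',3.9,degrees=True).apply([0,1,0]);Nd=np.cross(Xd,Yd);Od=np.array([.494,-.0612,.0312])
Rd=np.c_[-Xd,Yd,-Nd]
def deckgoal(x,y,z): goal(Od+x*Xd+y*Yd+z*Nd,Rd)
def ondeck(p): d=np.array(p)-Od; return np.array([d@Xd,d@Yd,d@Nd])
E
python3 -c "
from h import *
goal([.55,.227,.06],ori(-5.7))"
```

```text
t2.5 shift [-0.1503  0.206   0.2514] rot [0.0104 0.0061 5.8859]
```

```bash

python3 -m crank '[-0.012,0.017,0.02,0,0,0.5,-0.024,0.034,0.042,0,0,1,-0.036,0.051,0.063,0,0,1.5,-0.048,0.068,0.084,0,0,2,-0.06,0.085,0.105,0,0,2.5,-0.072,0.102,0.126,0,0,3,-0.084,0.119,0.147,0,0,3.5,-0.096,0.136,0.168,0,0,4,-0.108,0.153,0.189,0,0,4.5,-0.12,0.17,0.209,0,0,5,-0.132,0.185,0.228,0,0,5.5,-0.144,0.2,0.245,0,0,5.8,-0.15,0.206,0.251,0,0,5.8,-0.15,0.206,0.251,0,0,5.8,-0.15,0.206,0.265,0,0,5.8,-0.15,0.206,0.28,0,0,5.8,-0.15,0.206,0.295,0,0,5.8,-0.15,0.206,0.303,0,0,5.8,-0.15,0.206,0.306,0,0,5.8,-0.15,0.206,0.306,0,0,5.8]' 0
python3 -m crank '[0,0,0,0,0,0,0,0,0,0,0,0,0,0,0,0,0,0,0,0,0,0,0,0,0,0,0,0,0,0,0,0,0,0,0,0]' 1
python3 -m crank '[0,0,-0.02,0,0,0,0,0,-0.05,0,0,0,0,0,-0.085,0,0,0,0,0,-0.12,0,0,0,0,0,-0.15,0,0,0,0,0,-0.17,0,0,0,0,0,-0.17,0,0,0]'
python3 -c "
from h import *
deckgoal(.12,-.1,.06);deckgoal(.12,-.1,.005)"
```

```text
time: 4.18
tool_pos: [0.5501, 0.2252, 0.0057]
ee_rot: [-0.0, 0.05, 0.999, -0.0]
ft_force: [0.5, -0.5, -0.2]
width: 0.0427
finger_force: 0.0
time: 4.68
tool_pos: [0.5509, 0.2256, 0.0067]
ee_rot: [0.001, 0.05, 0.999, 0.0]
ft_force: [-0.6, 0.3, 7.5]
width: 0.0251
finger_force: 60.3
time: 5.27
tool_pos: [0.5517, 0.2258, 0.1805]
ee_rot: [0.004, 0.05, 0.999, 0.001]
ft_force: [0.5, 0.5, 0.2]
width: 0.0247
finger_force: 59.4
t5.3 shift [-0.0864 -0.3733  0.0601] rot [ -1.1555 -14.4642  -9.579 ]
t5.3 shift [-0.0999 -0.3711  0.1133] rot [ -1.1555 -14.4642  -9.579 ]
```

```bash

python3 -m crank '[-0.006,-0.025,0,0,-1,-0.7,-0.012,-0.055,0,-0.1,-2,-1.5,-0.018,-0.085,0,-0.2,-3,-2.3,-0.025,-0.115,0,-0.3,-4.2,-3,-0.032,-0.145,0,-0.4,-5.4,-3.8,-0.039,-0.175,0,-0.5,-6.6,-4.5,-0.046,-0.205,0,-0.6,-7.8,-5.2,-0.053,-0.235,0,-0.7,-9,-6,-0.06,-0.265,0.005,-0.8,-10.2,-6.8,-0.067,-0.295,0.015,-0.9,-11.4,-7.6,-0.074,-0.325,0.03,-1,-12.5,-8.4,-0.08,-0.35,0.045,-1.1,-13.5,-9,-0.085,-0.37,0.055,-1.15,-14.4,-9.5,-0.086,-0.373,0.06,-1.15,-14.46,-9.58,-0.086,-0.373,0.06,-1.15,-14.46,-9.58,-0.091,-0.373,0.075,-1.15,-14.46,-9.58,-0.094,-0.372,0.09,-1.15,-14.46,-9.58,-0.097,-0.372,0.1,-1.15,-14.46,-9.58,-0.0985,-0.371,0.106,-1.15,-14.46,-9.58,-0.0985,-0.371,0.106,-1.15,-14.46,-9.58]'
python3 - <<'E'
from h import *
deckgoal(.12,-.1,.008);print(ondeck(get_obs()['tool_pos']))
c=cam("scene");cv2.imwrite('pics/s3.png',cv2.resize(c[0][150:310,220:400],None,fx=3.5,fy=3.5,interpolation=cv2.INTER_CUBIC))
E
```

```text
time: 6.93
tool_pos: [0.611, -0.1523, 0.0683]
ee_rot: [0.125, -0.034, 0.992, 0.004]
ft_force: [-0.2, -0.4, -1.2]
width: 0.025
finger_force: 59.4
t6.9 shift [-0.0036 -0.0011 -0.0008] rot [ 0.0108 -0.6095  0.0471]
[ 0.1163 -0.0989  0.0073]
```

View pics/s3.png

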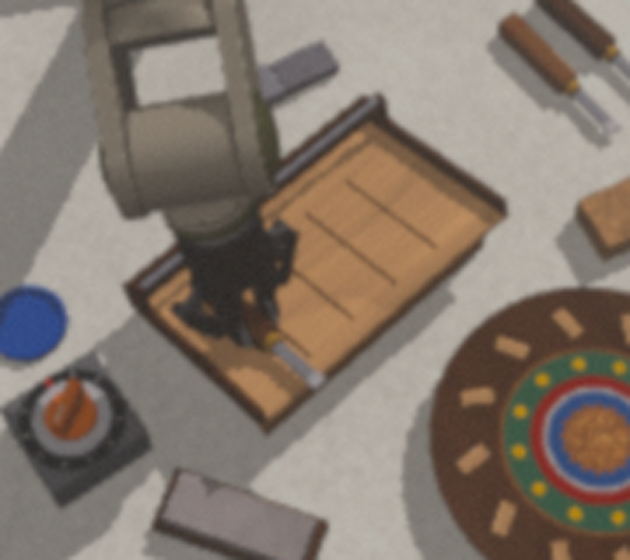

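The scene shows the yellow gouge at the −y side of the deck, aligned with the slope. Sliding it down.

```bash

python3 -m crank '[0.005,0,0,0,-0.6,0,0.01,0,0,0,-0.6,0,0.015,0,0,0,-0.6,0,0.02,0,0,0,-0.6,0,0.025,0,0,0,-0.6,0,0.028,0,0,0,-0.6,0,0.031,0,0,0,-0.6,0,0.031,0,0,0,-0.6,0]'
python3 -m crank '[0.002,0,0,0,0,0,0.004,0,0,0,0,0,0.004,0,0,0,0,0]'
python3 -m crank '[0.002,0,0,0,0,0,0.004,0,0,0,0,0,0.004,0,0,0,0,0]'
python3 -c "
from h import *
print(ondeck(get_obs()['tool_pos']))"
```

```text
time: 7.65
tool_pos: [0.5807, -0.1556, 0.0615]
ee_rot: [0.131, -0.034, 0.991, 0.004]
ft_force: [0.2, -0.2, -0.6]
width: 0.0246
finger_force: 59.4
time: 7.9
tool_pos: [0.5793, -0.1561, 0.0617]
ee_rot: [0.134, -0.033, 0.99, 0.003]
ft_force: [7.9, 2.3, 0.6]
width: 0.0245
finger_force: 59.3
time: 8.15
tool_pos: [0.579, -0.1566, 0.0627]
ee_rot: [0.138, -0.032, 0.99, 0.002]
ft_force: [23.0, 8.5, 2.1]
width: 0.0249
finger_force: 59.2
[ 0.0838 -0.101   0.0101]
```

```bash

python3 -m crank '[-0.003,0,0,0,0,0,-0.004,0,0,0,0,0,-0.004,0,0,0,0,0]'
python3 -m crank '[-0.004,0,0.002,0,0,0,-0.004,0,0.002,0,0,0,-0.004,0,0.002,0,0,0]' 0
python3 -m crank '[0,0,-0.01,0,0,0,0,0,-0.03,0,0,0,0,0,-0.06,0,0,0,0,0,-0.1,0,0,0,0,0,-0.12,0,0,0,0.01,0.03,-0.13,0,4,0,0.02,0.06,-0.14,0,8,0,0.03,0.07,-0.14,0,12,0,0.03,0.07,-0.14,0,15,0,0.03,0.07,-0.14,0,15,0]'
python3 - <<'E'
from h import *
c=cam("wrist");cv2.imwrite('pics/w3.png',c[0])
print(get_obs()['tool_pos'])
def corners(x): return Od+x*Xd-.1*Yd+.026*Nd
print("expected butt-top/handle front px",pix(c,[corners(0),corners(.105)]))
E
```

```text
time: 8.4
tool_pos: [0.5793, -0.1562, 0.0616]
ee_rot: [0.133, -0.034, 0.99, 0.003]
ft_force: [7.1, 1.6, 1.9]
width: 0.0249
finger_force: 59.7
time: 8.65
tool_pos: [0.5815, -0.1554, 0.0593]
ee_rot: [0.131, -0.034, 0.991, 0.004]
ft_force: [-0.6, -0.2, -1.0]
width: 0.0426
finger_force: 0.0
time: 9.48
tool_pos: [0.5119, -0.0894, 0.1877]
ee_rot: [0.0, -0.035, 0.999, -0.001]
ft_force: [0.7, -1.0, -0.3]
width: 0.0427
finger_force: 0.0
[ 0.512  -0.0898  0.1873]
expected butt-top/handle front px [[247.0457 163.2839]
 [248.3098 279.4949]]
```

View pics/w3.png

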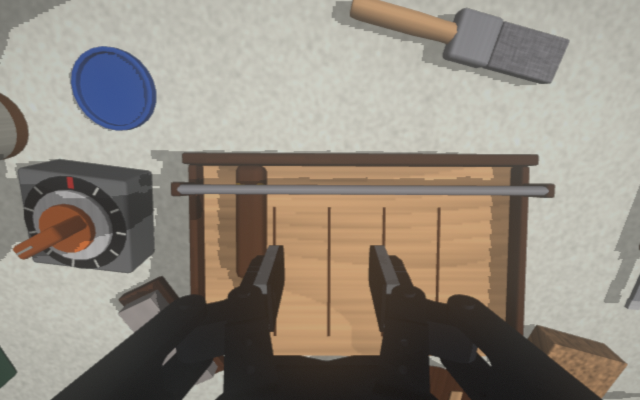

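Yellow lies straight at u 237–267, its butt at v≈166 touching the stop edge (v≈165), under the bar. Next is red.

```bash
python3 -c "
from h import *
goal([.553,.2886,.08],ori(-1.4));goal([.553,.2886,.006],ori(-1.4))"
```

```text
t9.5 shift [-0.0666  0.3749  0.1069] rot [-0.0818  0.1638  5.3356]
t9.5 shift [-0.0664  0.375   0.1809] rot [-0.0818  0.1638  5.3356]
```

```bash

python3 -m crank '[-0.005,0.025,0,0,0,0.4,-0.01,0.06,0,0,0,0.9,-0.016,0.095,0,0,0,1.4,-0.022,0.13,0,0,0,2,-0.028,0.165,0,0,0,2.5,-0.034,0.2,0.005,0,0,3,-0.04,0.235,0.02,0,0,3.5,-0.046,0.27,0.04,0,0,4,-0.052,0.3,0.06,0,0,4.5,-0.058,0.33,0.08,0,0,5,-0.064,0.36,0.1,0,0,5.3,-0.066,0.374,0.107,0,0.1,5.3,-0.066,0.375,0.112,0,0.1,5.3,-0.066,0.375,0.13,0,0.1,5.3,-0.066,0.375,0.15,0,0.1,5.3,-0.066,0.375,0.165,0,0.1,5.3,-0.066,0.375,0.175,0,0.1,5.3,-0.066,0.375,0.18,0,0.1,5.3,-0.066,0.375,0.18,0,0.1,5.3]' 0
python3 -m crank '[0,0,0,0,0,0,0,0,0,0,0,0,0,0,0,0,0,0,0,0,0,0,0,0,0,0,0,0,0,0,0,0,0,0,0,0]' 1
python3 -m crank '[0,0,-0.02,0,0,0,0,0,-0.05,0,0,0,0,0,-0.085,0,0,0,0,0,-0.12,0,0,0,0,0,-0.15,0,0,0,0,0,-0.17,0,0,0,0,0,-0.17,0,0,0]'
python3 -c "
from h import *
deckgoal(.12,-.033,.06);deckgoal(.12,-.033,.009)"
```

```text
time: 11.12
tool_pos: [0.5525, 0.2875, 0.0064]
ee_rot: [-0.0, 0.013, 1.0, -0.001]
ft_force: [-1.0, 0.9, 0.3]
width: 0.043
finger_force: 0.0
time: 11.62
tool_pos: [0.5532, 0.2885, 0.008]
ee_rot: [0.001, 0.012, 1.0, -0.0]
ft_force: [0.1, -1.8, 7.2]
width: 0.0246
finger_force: 61.3
time: 12.2
tool_pos: [0.5538, 0.2892, 0.1817]
ee_rot: [0.004, 0.012, 1.0, 0.001]
ft_force: [-0.4, -0.4, 0.1]
width: 0.0245
finger_force: 60.3
t12.2 shift [-0.0512 -0.3755  0.0613] rot [ -0.6155 -14.5088  -5.2721]
t12.2 shift [-0.0639 -0.3744  0.1107] rot [ -0.6155 -14.5088  -5.2721]
```

```bash

python3 -m crank '[-0.003,-0.025,0,0,-1,-0.4,-0.006,-0.055,0,0,-2,-0.8,-0.01,-0.085,0,-0.1,-3,-1.2,-0.014,-0.115,0,-0.1,-4.2,-1.6,-0.018,-0.145,0,-0.2,-5.4,-2,-0.022,-0.175,0,-0.2,-6.6,-2.4,-0.026,-0.205,0,-0.3,-7.8,-2.8,-0.03,-0.235,0,-0.3,-9,-3.2,-0.034,-0.265,0.005,-0.4,-10.2,-3.6,-0.038,-0.295,0.015,-0.4,-11.4,-4,-0.042,-0.325,0.03,-0.5,-12.5,-4.5,-0.046,-0.35,0.045,-0.5,-13.5,-4.9,-0.05,-0.37,0.055,-0.6,-14.4,-5.2,-0.051,-0.3755,0.06,-0.6,-14.9,-5.27,-0.051,-0.3755,0.061,-0.6,-14.9,-5.27,-0.055,-0.375,0.075,-0.6,-14.9,-5.27,-0.059,-0.375,0.09,-0.6,-14.9,-5.27,-0.062,-0.3745,0.1,-0.6,-14.9,-5.27,-0.0635,-0.3745,0.107,-0.6,-14.9,-5.27,-0.0635,-0.3745,0.107,-0.6,-14.9,-5.27]'
python3 -c "
from h import *
print(ondeck(get_obs()['tool_pos']));deckgoal(.086,-.033,.009)"
```

```text
time: 13.87
tool_pos: [0.6063, -0.0863, 0.0687]
ee_rot: [0.128, -0.034, 0.991, 0.004]
ft_force: [-0.2, -0.2, -1.1]
width: 0.0246
finger_force: 60.3
[ 0.1163 -0.0327  0.0077]
t13.9 shift [ 0.0303 -0.0003 -0.0012] rot [-0.0752 -0.2294  0.0628]
```

```bash

python3 -m crank '[0.005,0,0,0,0,0,0.01,0,0,0,0,0,0.015,0,0,0,0,0,0.02,0,0,0,0,0,0.025,0,0,0,0,0,0.028,0,0,0,0,0,0.031,0,0,0,0,0,0.031,0,0,0,0,0]'
python3 -m crank '[0.002,0,0,0,0,0,0.004,0,0,0,0,0,0.004,0,0,0,0,0]'
python3 -m crank '[0.001,0,0,0,0,0,0.002,0,0,0,0,0,0.002,0,0,0,0,0]'
python3 -c "
from h import *
print(ondeck(get_obs()['tool_pos']))"
```

```text
time: 14.53
tool_pos: [0.5762, -0.0895, 0.0619]
ee_rot: [0.129, -0.034, 0.991, 0.003]
ft_force: [-0.5, 0.5, -0.5]
width: 0.0247
finger_force: 60.3
time: 14.78
tool_pos: [0.5726, -0.0897, 0.0609]
ee_rot: [0.129, -0.034, 0.991, 0.003]
ft_force: [-0.9, -0.2, -1.0]
width: 0.0245
finger_force: 60.3
time: 15.03
tool_pos: [0.5718, -0.09, 0.0609]
ee_rot: [0.131, -0.034, 0.991, 0.003]
ft_force: [3.1, 1.5, -0.2]
width: 0.0246
finger_force: 60.2
[ 0.0807 -0.034   0.0092]
```

```bash

python3 -m crank '[0.001,0,0,0,0,0,0.003,0,0,0,0,0,0.003,0,0,0,0,0]'
python3 -m crank '[-0.002,0,0,0,0,0,-0.003,0,0,0,0,0,-0.003,0,0,0,0,0]'
python3 -m crank '[-0.003,0,0.001,0,0,0,-0.003,0,0.001,0,0,0,-0.003,0,0.001,0,0,0]' 0
python3 -m crank '[0,0,-0.01,0,0,0,0,0,-0.03,0,0,0,0,0,-0.06,0,0,0,0,0,-0.1,0,0,0,0,0,-0.12,0,0,0,0,0,-0.12,0,0,0]'
python3 -c "
from h import *
goal([.5475,.3518,.08],ori(.7));goal([.5475,.3518,.006],ori(.7))"
```

```text
time: 15.28
tool_pos: [0.5716, -0.0904, 0.0617]
ee_rot: [0.134, -0.033, 0.99, 0.002]
ft_force: [14.1, 5.4, 0.6]
width: 0.0243
finger_force: 60.0
time: 15.53
tool_pos: [0.5718, -0.0901, 0.0609]
ee_rot: [0.13, -0.034, 0.991, 0.003]
ft_force: [5.9, 0.4, 0.9]
width: 0.0245
finger_force: 60.4
time: 15.78
tool_pos: [0.5736, -0.0895, 0.0599]
ee_rot: [0.129, -0.034, 0.991, 0.003]
ft_force: [0.4, -0.5, 0.0]
width: 0.0427
finger_force: 0.0
time: 16.28
tool_pos: [0.5438, -0.092, 0.1815]
ee_rot: [0.133, -0.034, 0.991, 0.001]
ft_force: [1.2, -0.3, 1.2]
width: 0.0432
finger_force: 0.0
t16.3 shift [-0.0065  0.4432  0.1039] rot [ 0.0407 15.297   3.1967]
t16.3 shift [0.013  0.4437 0.1753] rot [ 0.0407 15.297   3.1967]
```

```bash

python3 -m crank '[0,0.03,0,0,1,0.2,0,0.068,0,0,2.2,0.5,0,0.106,0,0,3.5,0.8,0,0.144,0,0,5,1.1,0,0.182,0,0,6.5,1.4,-0.002,0.22,0.005,0,8,1.7,-0.003,0.256,0.02,0,9.5,2,-0.004,0.29,0.04,0,11,2.3,-0.005,0.325,0.06,0,12.5,2.6,-0.006,0.36,0.075,0,14,2.9,-0.006,0.395,0.09,0,15,3.2,-0.006,0.425,0.1,0,15.3,3.2,-0.006,0.443,0.104,0,15.3,3.2,-0.006,0.443,0.106,0,15.3,3.2,0,0.443,0.125,0,15.3,3.2,0.005,0.4435,0.145,0,15.3,3.2,0.01,0.4435,0.163,0,15.3,3.2,0.0125,0.4435,0.172,0,15.3,3.2,0.013,0.4437,0.175,0,15.3,3.2,0.013,0.4437,0.175,0,15.3,3.2]' 0
python3 -m crank '[0,0,0,0,0,0,0,0,0,0,0,0,0,0,0,0,0,0,0,0,0,0,0,0,0,0,0,0,0,0,0,0,0,0,0,0]' 1
python3 -m crank '[0,0,-0.02,0,0,0,0,0,-0.05,0,0,0,0,0,-0.085,0,0,0,0,0,-0.12,0,0,0,0,0,-0.15,0,0,0,0,0,-0.17,0,0,0,0,0,-0.17,0,0,0]'
python3 -c "
from h import *
deckgoal(.12,.033,.06);deckgoal(.12,.033,.009)"
```

```text
time: 17.95
tool_pos: [0.5457, 0.3524, 0.0024]
ee_rot: [-0.004, -0.006, 1.0, 0.002]
ft_force: [-0.3, 0.5, 0.4]
width: 0.0423
finger_force: 0.0
time: 18.45
tool_pos: [0.5465, 0.3531, 0.0041]
ee_rot: [-0.002, -0.006, 1.0, 0.003]
ft_force: [-0.1, -0.4, 7.3]
width: 0.0249
finger_force: 60.2
time: 19.03
tool_pos: [0.5483, 0.3529, 0.1779]
ee_rot: [0.0, -0.006, 1.0, 0.004]
ft_force: [0.7, -0.4, -0.2]
width: 0.0246
finger_force: 59.3
t19.0 shift [-0.0388 -0.3753  0.0548] rot [  0.0197 -14.9251  -3.2167]
t19.0 shift [-0.0519 -0.3749  0.1041] rot [  0.0197 -14.9251  -3.2167]
```

```bash

python3 -m crank '[-0.003,-0.025,0,0,-1,-0.2,-0.006,-0.055,0,0,-2,-0.5,-0.009,-0.085,0,0,-3,-0.7,-0.012,-0.115,0,0,-4.2,-1,-0.015,-0.145,0,0,-5.4,-1.2,-0.018,-0.175,0,0,-6.6,-1.5,-0.021,-0.205,0,0,-7.8,-1.7,-0.024,-0.235,0,0,-9,-2,-0.027,-0.265,0.005,0,-10.2,-2.2,-0.03,-0.295,0.015,0,-11.4,-2.5,-0.033,-0.325,0.03,0,-12.5,-2.7,-0.036,-0.35,0.04,0,-13.5,-3,-0.039,-0.37,0.05,0,-14.4,-3.2,-0.039,-0.375,0.055,0,-15.1,-3.2,-0.039,-0.375,0.055,0,-15.1,-3.2,-0.044,-0.375,0.07,0,-15.1,-3.2,-0.047,-0.375,0.083,0,-15.1,-3.2,-0.05,-0.375,0.093,0,-15.1,-3.2,-0.052,-0.375,0.1,0,-15.1,-3.2,-0.052,-0.375,0.1,0,-15.1,-3.2]'
python3 -c "
from h import *
print(ondeck(get_obs()['tool_pos']));deckgoal(.086,.033,.006)"
```

```text
time: 20.7
tool_pos: [0.6025, -0.021, 0.069]
ee_rot: [0.127, -0.034, 0.991, 0.004]
ft_force: [-0.9, 0.1, -0.8]
width: 0.0247
finger_force: 59.3
[0.1169 0.0328 0.0078]
t20.7 shift [0.0309 0.0003 0.0021] rot [-0.087  -0.4541  0.0367]
```

```bash

python3 -m crank '[0.005,0,0.001,0,0,0,0.01,0,0.001,0,0,0,0.015,0,0.001,0,0,0,0.02,0,0.001,0,0,0,0.025,0,0.001,0,0,0,0.028,0,0.001,0,0,0,0.031,0,0.001,0,0,0,0.031,0,0.001,0,0,0]'
python3 -m crank '[0.002,0,0,0,0,0,0.004,0,0,0,0,0,0.004,0,0,0,0,0]'
python3 -m crank '[0.001,0,0,0,0,0,0.003,0,0,0,0,0,0.003,0,0,0,0,0]'
python3 -c "
from h import *
print(ondeck(get_obs()['tool_pos']))"
```

```text
time: 21.37
tool_pos: [0.5727, -0.0237, 0.0617]
ee_rot: [0.128, -0.034, 0.991, 0.003]
ft_force: [-0.6, -0.9, -0.7]
width: 0.0248
finger_force: 59.3
time: 21.62
tool_pos: [0.5691, -0.0239, 0.0606]
ee_rot: [0.128, -0.034, 0.991, 0.003]
ft_force: [-0.5, 0.4, -1.9]
width: 0.0251
finger_force: 59.3
time: 21.87
tool_pos: [0.5667, -0.0242, 0.0602]
ee_rot: [0.128, -0.034, 0.991, 0.003]
ft_force: [1.2, -0.2, -1.2]
width: 0.0248
finger_force: 59.3
[0.08   0.0319 0.0086]
```

```bash

python3 -m crank '[0.001,0,0.001,0,0,0,0.003,0,0.003,0,0,0,0.003,0,0.003,0,0,0]'
python3 -m crank '[0.001,0,0,0,0,0,0.003,0,0,0,0,0,0.003,0,0,0,0,0]'
python3 -c "
from h import *
print(ondeck(get_obs()['tool_pos']))"
```

```text
time: 22.12
tool_pos: [0.5673, -0.0249, 0.0581]
ee_rot: [0.132, -0.033, 0.991, 0.002]
ft_force: [9.3, 1.8, 4.8]
width: 0.0246
finger_force: 59.7
time: 22.37
tool_pos: [0.5672, -0.0253, 0.0589]
ee_rot: [0.135, -0.033, 0.99, 0.002]
ft_force: [19.7, 4.8, 5.7]
width: 0.0249
finger_force: 59.4
[0.08   0.0308 0.0072]
```

```bash

python3 -m crank '[-0.002,0,0,0,0,0,-0.005,0,0,0,0,0,-0.005,0,0,0,0,0]'
python3 -m crank '[-0.005,0,0.001,0,0,0,-0.005,0,0.001,0,0,0,-0.005,0,0.001,0,0,0]' 0
python3 -m crank '[0,0,-0.01,0,0,0,0,0,-0.03,0,0,0,0,0,-0.06,0,0,0,0,0,-0.1,0,0,0,0,0,-0.12,0,0,0,0,0,-0.12,0,0,0]'
python3 -c "
from h import *
goal([.47,.44,.2],ori(0))"
```

```text
time: 22.62
tool_pos: [0.5675, -0.0244, 0.0574]
ee_rot: [0.129, -0.034, 0.991, 0.003]
ft_force: [6.0, 0.7, 1.6]
width: 0.0249
finger_force: 59.5
time: 22.87
tool_pos: [0.5708, -0.0237, 0.0567]
ee_rot: [0.127, -0.034, 0.991, 0.003]
ft_force: [0.7, 0.5, -0.5]
width: 0.0427
finger_force: 0.0
time: 23.37
tool_pos: [0.5413, -0.0259, 0.1783]
ee_rot: [0.131, -0.034, 0.991, 0.002]
ft_force: [0.5, 0.0, -0.9]
width: 0.0429
finger_force: 0.0
t23.4 shift [ 0.032   0.4696 -0.0338] rot [ 0.1955 15.1098  3.892 ]
```

```bash

python3 -m crank '[0.002,0.03,-0.003,0,1,0.2,0.005,0.068,-0.006,0,2.2,0.5,0.008,0.106,-0.01,0,3.5,0.9,0.011,0.144,-0.013,0,5,1.3,0.014,0.182,-0.016,0,6.5,1.7,0.017,0.22,-0.019,0,8,2.1,0.02,0.258,-0.022,0,9.5,2.5,0.023,0.296,-0.025,0,11,2.9,0.026,0.334,-0.028,0,12.5,3.3,0.029,0.37,-0.031,0,14,3.7,0.032,0.405,-0.033,0,15,3.9,0.032,0.435,-0.034,0,15.1,3.9,0.032,0.46,-0.034,0,15.1,3.9,0.032,0.469,-0.034,0,15.1,3.9,0.032,0.469,-0.034,0,15.1,3.9]'
python3 - <<'E'
from h import *
print(get_obs()['tool_pos'])
for c,z,roi in ((cam("wrist"),.013,(300,150,500,330)),):
    hsv=cv2.cvtColor(c[0],cv2.COLOR_BGR2HSV)
    g=pix(c,[[.4686,.4795,.013],[.57,.475,.013]]);print(g)
    m=cv2.inRange(hsv,(3,70,25),(20,255,255))
    x0,x1=int(g[:,0].min()-35),int(g[:,0].max()+35);y0=int(g[:,1].min())-25;y1=int(g[:,1].max())
    k=np.zeros_like(m);k[y0:y1,x0:x1]=m[y0:y1,x0:x1]
    k=cv2.morphologyEx(k,cv2.MORPH_CLOSE,np.ones((7,7)))
    n,l,s,ce=cv2.connectedComponentsWithStats(k);i=1+s[1:,4].argmax();print(s[i])
    for v in range(s[i,1],s[i,1]+s[i,3],8):
        xs=np.nonzero(l[v]==i)[0]; e=plane(c,[(xs.min(),v),(xs.max(),v)],.013);print(v,e.mean(0)[:2],np.ptp(e[:,1]))
    cv2.imwrite('pics/w4.png',c[0])
E
```

```text
time: 24.62
tool_pos: [0.4689, 0.4409, 0.1958]
ee_rot: [-0.004, -0.001, 1.0, 0.003]
ft_force: [-0.7, 0.5, -0.4]
width: 0.0428
finger_force: 0.0
[0.4689 0.4409 0.1958]
[[361.221  176.109 ]
 [354.1971 260.7981]]
[ 343  174   26   86 1840]
174 [0.4663 0.4765] 0.01604265379074049
182 [0.4751 0.4763] 0.021558963359825434
190 [0.4841 0.4766] 0.0217307388655944
198 [0.4932 0.4758] 0.021904596119102726
206 [0.5024 0.4755] 0.023185682118398165
214 [0.5118 0.4747] 0.023374199053874112
222 [0.5214 0.475 ] 0.023566553573152627
230 [0.5311 0.4742] 0.023761340931451158
238 [0.5409 0.4745] 0.023960147171583512
246 [0.551  0.4742] 0.023011348175243196
254 [0.5612 0.4739] 0.024367111171724076
```

```bash
python3 -c "
from h import *
goal([.546,.474,.07],ori(-2));goal([.546,.474,.007],ori(-2))"
```

```text
t24.7 shift [-0.0778  0.0338  0.1256] rot [ 0.2622 -0.487   2.0806]
t24.7 shift [-0.0783  0.0335  0.1886] rot [ 0.2622 -0.487   2.0806]
```

```bash

python3 -m crank '[-0.015,0.007,0.025,0,0,0.5,-0.03,0.014,0.05,0,0,1,-0.045,0.02,0.075,0.1,-0.2,1.5,-0.06,0.026,0.1,0.2,-0.4,2,-0.072,0.032,0.12,0.2,-0.5,2,-0.078,0.034,0.126,0.2,-0.5,2,-0.078,0.034,0.13,0.2,-0.5,2,-0.078,0.034,0.15,0.2,-0.5,2,-0.078,0.034,0.17,0.2,-0.5,2,-0.078,0.0335,0.183,0.2,-0.5,2,-0.078,0.0335,0.187,0.2,-0.5,2,-0.078,0.0335,0.187,0.2,-0.5,2]' 0
python3 -m crank '[0,0,0,0,0,0,0,0,0,0,0,0,0,0,0,0,0,0,0,0,0,0,0,0,0,0,0,0,0,0,0,0,0,0,0,0]' 1
python3 -m crank '[0,0,-0.02,0,0,0,0,0,-0.05,0,0,0,0,0,-0.085,0,0,0,0,0,-0.12,0,0,0,0,0,-0.15,0,0,0,0,0,-0.17,0,0,0,0,0,-0.17,0,0,0]'
python3 -c "
from h import *
deckgoal(.12,.1,.06);deckgoal(.12,.1,.009)"
```

```text
time: 25.67
tool_pos: [0.5462, 0.4738, 0.0095]
ee_rot: [0.0, 0.017, 1.0, 0.001]
ft_force: [1.2, -0.4, -0.1]
width: 0.0421
finger_force: 0.0
time: 26.17
tool_pos: [0.5471, 0.4748, 0.0115]
ee_rot: [0.002, 0.017, 1.0, 0.002]
ft_force: [-0.4, -1.7, 5.7]
width: 0.0244
finger_force: 61.4
time: 26.75
tool_pos: [0.5473, 0.4748, 0.1856]
ee_rot: [0.005, 0.017, 1.0, 0.004]
ft_force: [0.9, -0.7, -1.0]
width: 0.0248
finger_force: 60.5
t26.8 shift [-0.0542 -0.4283  0.0626] rot [ -0.3537 -14.4202  -5.8876]
t26.8 shift [-0.0668 -0.4273  0.112 ] rot [ -0.3537 -14.4202  -5.8876]
```

```bash

python3 -m crank '[-0.003,-0.03,0,0,-1,-0.4,-0.007,-0.065,0,0,-2,-0.9,-0.011,-0.1,0,0,-3,-1.4,-0.015,-0.135,0,-0.1,-4.2,-1.9,-0.019,-0.17,0,-0.1,-5.4,-2.4,-0.023,-0.205,0,-0.1,-6.6,-2.9,-0.027,-0.24,0,-0.2,-7.8,-3.4,-0.031,-0.275,0,-0.2,-9,-3.9,-0.035,-0.31,0.005,-0.2,-10.2,-4.4,-0.04,-0.345,0.015,-0.3,-11.4,-4.9,-0.045,-0.375,0.03,-0.3,-12.5,-5.3,-0.049,-0.4,0.04,-0.3,-13.5,-5.6,-0.053,-0.42,0.052,-0.3,-14.4,-5.8,-0.054,-0.428,0.058,-0.35,-14.8,-5.9,-0.054,-0.428,0.06,-0.35,-14.8,-5.9,-0.058,-0.428,0.075,-0.35,-14.8,-5.9,-0.062,-0.428,0.087,-0.35,-14.8,-5.9,-0.065,-0.4275,0.097,-0.35,-14.8,-5.9,-0.066,-0.4275,0.103,-0.35,-14.8,-5.9,-0.066,-0.4275,0.103,-0.35,-14.8,-5.9]'
python3 -c "
from h import *
print(ondeck(get_obs()['tool_pos']));deckgoal(.086,.1,.012)"
```

```text
time: 28.42
tool_pos: [0.597, 0.0455, 0.074]
ee_rot: [0.128, -0.034, 0.991, 0.002]
ft_force: [-0.4, 0.1, -1.0]
width: 0.0247
finger_force: 60.5
[0.1174 0.0994 0.0128]
t28.4 shift [0.0314 0.0006 0.001 ] rot [-0.2308 -0.2668  0.1163]
```

```bash

python3 -m crank '[0.005,0,0.001,0,0,0,0.01,0,0.001,0,0,0,0.015,0,0.001,0,0,0,0.02,0,0.001,0,0,0,0.025,0,0.001,0,0,0,0.028,0,0.001,0,0,0,0.031,0,0.001,0,0,0,0.031,0,0.001,0,0,0]'
python3 -m crank '[0.002,0,0.001,0,0,0,0.004,0,0.001,0,0,0,0.004,0,0.001,0,0,0]'
python3 -m crank '[0.001,0,0.001,0,0,0,0.003,0,0.001,0,0,0,0.003,0,0.001,0,0,0]'
python3 -m crank '[0.001,0,0.001,0,0,0,0.002,0,0.001,0,0,0,0.002,0,0.001,0,0,0]'
python3 -c "
from h import *
print(ondeck(get_obs()['tool_pos']))"
```

```text
time: 29.08
tool_pos: [0.5672, 0.0426, 0.0665]
ee_rot: [0.129, -0.034, 0.991, 0.002]
ft_force: [-0.4, 0.6, -0.7]
width: 0.0244
finger_force: 60.5
time: 29.33
tool_pos: [0.5655, 0.0422, 0.0653]
ee_rot: [0.131, -0.034, 0.991, 0.002]
ft_force: [4.6, 1.4, -0.4]
width: 0.0243
finger_force: 60.4
time: 29.58
tool_pos: [0.5655, 0.0419, 0.0653]
ee_rot: [0.135, -0.033, 0.99, 0.001]
ft_force: [10.9, 3.4, 4.8]
width: 0.0245
finger_force: 60.7
time: 29.83
tool_pos: [0.5656, 0.0417, 0.065]
ee_rot: [0.137, -0.033, 0.99, 0.001]
ft_force: [15.3, 4.5, 9.0]
width: 0.0243
finger_force: 61.2
[0.0845 0.0978 0.0124]
```

Seated. Release, lift and view the rack.

```bash

python3 -m crank '[-0.002,0,0,0,0,0,-0.005,0,0,0,0,0,-0.005,0,0,0,0,0]'
python3 -m crank '[-0.005,0,0,0,0,0,-0.005,0,0,0,0,0,-0.005,0,0,0,0,0]' 0
python3 -m crank '[0,0,-0.01,0,0,0,0,0,-0.03,0,0,0,0,0,-0.06,0,0,0,0,0,-0.1,0,0,0,0.01,-0.03,-0.12,0,5,0,0.02,-0.06,-0.14,0,10,0,0.04,-0.09,-0.16,0,15,0,0.06,-0.11,-0.16,0,15,0,0.065,-0.12,-0.16,0,15,0,0.065,-0.12,-0.16,0,15,0]'
python3 - <<'E'
from h import *
c=cam("wrist");cv2.imwrite('pics/w5.png',c[0]);print(get_obs()['tool_pos'])
for y in (-.1,-.033,.032,.098): print(pix(c,[Od+y*Yd+.026*Nd]))
E
```

```text
time: 30.08
tool_pos: [0.566, 0.0423, 0.0634]
ee_rot: [0.131, -0.034, 0.991, 0.002]
ft_force: [6.1, -0.8, 2.1]
width: 0.0244
finger_force: 60.7
time: 30.33
tool_pos: [0.569, 0.0428, 0.0634]
ee_rot: [0.129, -0.034, 0.991, 0.002]
ft_force: [1.1, -0.2, 0.3]
width: 0.0428
finger_force: 0.0
time: 31.17
tool_pos: [0.4728, -0.0846, 0.2025]
ee_rot: [-0.001, -0.033, 0.999, -0.002]
ft_force: [0.1, 0.3, 0.0]
width: 0.0427
finger_force: 0.0
[ 0.4735 -0.0836  0.2025]
[[246.7715 200.1662]]
[[315.4665 200.1114]]
[[382.2806 200.0581]]
[[450.2943 200.0038]]
```

View pics/w5.png

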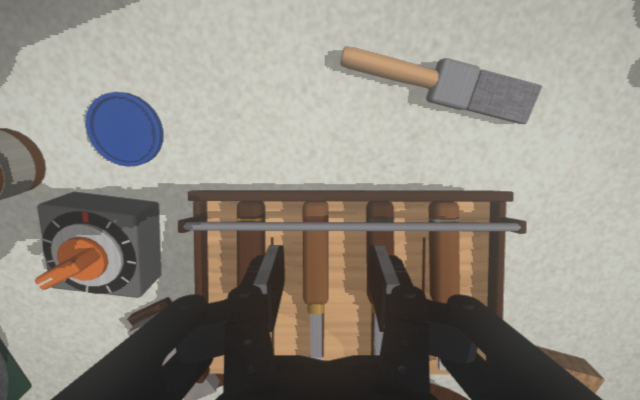

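All four butts line up at the stop edge (v≈200), with handles at u≈250, 316, 381 and 444, straight and under the bar. Now the knob: dial in the wrist view around (82,255), red mark at (86,217).

```bash
python3 - <<'E'
from h import *
from deck import unc
T=cam("top");W=cam("wrist")
print("obs",get_obs()['joint_positions'])
dc=plane(T,unc([(576,194),(574,244),(560,208),(612,172)],3.4,(265,120)),.05);print("top dial, red",dc[:2])
b=plane(T,unc([(560,208),(612,172)],3.4,(265,120)),.094);d=b[1]-b[0];print("bar ends",b,np.degrees(np.arctan2(d[1],d[0])))
r=dc[1]-dc[0];print("zero dir",np.degrees(np.arctan2(r[1],r[0])))
w=plane(W,[(82,255),(86,217)],.05);print("wrist",w)
goal([*(dc[0][:2]),.16],ori(-235+0))
E
```

```text
[[ 0.5343 -0.0141  0.0752]
 [ 0.5365 -0.0616  0.0803]
 [ 0.5355 -0.0858  0.0413]
 [ 0.5432 -0.1533  0.0769]
 [ 0.6517  0.0297  0.0749]
 [ 0.656  -0.024   0.0745]
 [ 0.6595 -0.0785  0.0765]
 [ 0.6634 -0.1323  0.0779]]
n [-0.0677  0.0007  0.9977] slope 3.883003796426813 ydir [-0.0653  0.9976  0.0233] yaw 3.7469485084062293
spacing 0.046456625717362136 0.054090396857975086 len [0.1253 0.1254 0.1291 0.122 ]
W bar x rel c0 [-0.0674 -0.0789] y [-0.1621  0.0393]
T bar x rel c0 [-0.0854 -0.0854] y [ 0.1622 -0.1402]
S bar x rel c0 [-0.063  -0.0755] y [ 0.1428 -0.1429]
c0 [ 0.5975 -0.065   0.0722] X [0.9639 0.0631 0.2588] Y [-0.0653  0.9979  0.    ] N [-0.2583 -0.0169  0.9659] lines x [-0.0569 -0.0565 -0.0691 -0.0567  0.0589  0.0596  0.06    0.0607] z [ 0.0184  0.0235 -0.0135  0.0201 -0.013  -0.0136 -0.0116 -0.0104]
dish [[ 0.5012 -0.3238  0.01  ]] [[ 0.4407 -0.3034  0.01  ]]
obs [-0.4157  0.2868  1.53   -0.0054  1.3245 -2.0547]
top dial, red [[ 0.5665 -0.3305  0.05  ]
 [ 0.5252 -0.3275  0.05  ]]
bar ends [[ 0.549  -0.304   0.094 ]
 [ 0.5776 -0.3464  0.094 ]] -55.949687530129694
zero dir 175.85509748489665
wrist [[ 0.5719 -0.3354  0.05  ]
 [ 0.5279 -0.324   0.05  ]]
t31.5 shift [-0.0749 -0.2537  0.0435] rot [  -0.0291   -0.3643 -121.0164]
```

```bash

python3 -m crank '[-0.006,-0.02,0,0,0,6,-0.012,-0.04,0,0,0,12,-0.018,-0.06,0,0,0,19,-0.024,-0.08,0,0,0,26,-0.03,-0.1,0,0,0,33,-0.036,-0.12,0,0,0,40,-0.042,-0.14,0,0,0,47,-0.048,-0.16,0,0,0,54,-0.054,-0.18,0.005,0,0,61,-0.06,-0.2,0.01,0,0,68,-0.066,-0.22,0.015,0,0,75,-0.07,-0.235,0.02,0,0,82,-0.073,-0.245,0.025,0,0,89,-0.075,-0.25,0.03,0,0,96,-0.075,-0.25,0.035,0,0,103,-0.075,-0.25,0.04,0,0,110,-0.075,-0.25,0.045,0,0,115,-0.075,-0.25,0.05,0,0,120,-0.075,-0.25,0.05,0,0,120,-0.075,-0.25,0.05,0,0,120]'
python3 -m crank '[0,0,0,0,0,6,0,0,0,0,0,13,0,0,0,0,0,20,0,0,0,0,0,27,0,0,0,0,0,34,0,0,0,0,0,41,0,0,0,0,0,48,0,0,0,0,0,55,0,0,0,0,0,62,0,0,0,0,0,69,0,0,0,0,0,76,0,0,0,0,0,83,0,0,0,0,0,90,0,0,0,0,0,97,0,0,0,0,0,104,0,0,0,0,0,111,0,0,0,0,0,116,0,0,0,0,0,120,0,0,0,0,0,120,0,0,0,0,0,120]'
python3 - <<'E'
from h import *
o=get_obs();print(o['joint_positions'],rot(o['ee_rot']).as_matrix())
goal([.565,-.328,.068],ori(-236))
c=cam("wrist");cv2.imwrite('pics/w6.png',c[0])
print(pix(c,[[.565,-.328,.094]]))
E
```

```text
time: 33.13
tool_pos: [0.5661, -0.3273, 0.1533]
ee_rot: [0.001, 0.848, 0.531, -0.002]
ft_force: [0.5, 0.1, 0.4]
width: 0.0424
finger_force: 0.0
time: 34.8
tool_pos: [0.566, -0.3277, 0.1539]
ee_rot: [0.003, 0.884, -0.468, 0.001]
ft_force: [-0.4, 0.2, 0.1]
width: 0.0427
finger_force: 0.0
[-0.7035  0.6203  1.1048 -0.0051  1.414   1.843 ] [[ 0.5613 -0.8276 -0.0014]
 [-0.8276 -0.5613 -0.0055]
 [ 0.0038  0.0042 -1.    ]]
t34.8 shift [-0.0007  0.0006  0.0859] rot [ 0.24   -0.2152  0.1441]
[[327.6265 217.7408]]
```

View pics/w6.png

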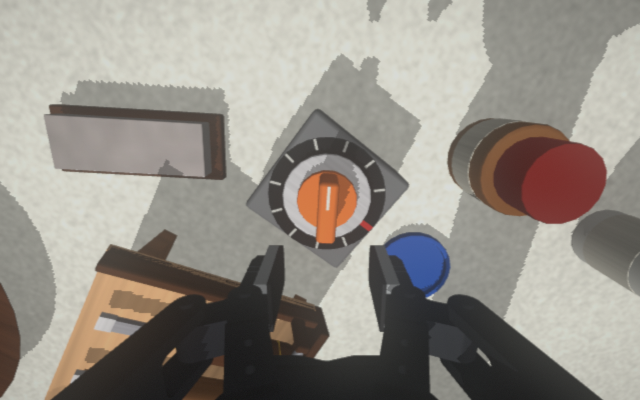

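The knob bar is vertical in the view, centred at u≈327 between the fingers, white mark at (327,195). Descend, grip, turn anticlockwise.

```bash

python3 -m crank '[0,0,0.02,0,0,0,0,0,0.04,0,0,0,0,0,0.06,0,0,0,0,0,0.075,0,0,0,0,0,0.084,0,0,0,0,0,0.084,0,0,0]' 0
python3 -m crank '[0,0,0,0,0,0,0,0,0,0,0,0,0,0,0,0,0,0,0,0,0,0,0,0,0,0,0,0,0,0,0,0,0,0,0,0,0,0,0,0,0,0]' 1
python3 -m crank '[0,0,0,0,0,-4,0,0,0,0,0,-9,0,0,0,0,0,-15,0,0,0,0,0,-21,0,0,0,0,0,-27,0,0,0,0,0,-33,0,0,0,0,0,-39,0,0,0,0,0,-45,0,0,0,0,0,-51,0,0,0,0,0,-57,0,0,0,0,0,-63,0,0,0,0,0,-69,0,0,0,0,0,-75,0,0,0,0,0,-81,0,0,0,0,0,-87,0,0,0,0,0,-93,0,0,0,0,0,-99,0,0,0,0,0,-105,0,0,0,0,0,-110,0,0,0,0,0,-110]'
python3 -c "
from h import *
o=get_obs();print(o['joint_positions'][5],o['wrist_torque'])"
```

```text
time: 35.35
tool_pos: [0.565, -0.3278, 0.0678]
ee_rot: [0.002, 0.883, -0.469, -0.001]
ft_force: [-0.9, -0.6, 0.4]
width: 0.0425
finger_force: 0.0
time: 35.93
tool_pos: [0.5661, -0.3289, 0.0711]
ee_rot: [0.003, 0.883, -0.47, 0.002]
ft_force: [-1.5, 0.0, 6.3]
width: 0.0129
finger_force: 60.7
time: 37.6
tool_pos: [0.566, -0.3304, 0.0711]
ee_rot: [0.004, 0.89, 0.455, -0.002]
ft_force: [-0.1, -6.5, 4.0]
width: 0.0129
finger_force: 60.6
-0.07762756808645468 [-0.8983  0.098   0.0818]
```

```bash

python3 -m crank '[0,0,0,0,0,-4,0,0,0,0,0,-9,0,0,0,0,0,-15,0,0,0,0,0,-21,0,0,0,0,0,-27,0,0,0,0,0,-33,0,0,0,0,0,-39,0,0,0,0,0,-45,0,0,0,0,0,-51,0,0,0,0,0,-57,0,0,0,0,0,-63,0,0,0,0,0,-69,0,0,0,0,0,-75,0,0,0,0,0,-81,0,0,0,0,0,-87,0,0,0,0,0,-93,0,0,0,0,0,-99,0,0,0,0,0,-105,0,0,0,0,0,-110,0,0,0,0,0,-112]'
python3 -m crank '[0,0,0,0,0,-2,0,0,0,0,0,-4,0,0,0,0,0,-6,0,0,0,0,0,-6,0,0,0,0,0,-6]'
python3 -c "
from h import *
o=get_obs();M=rot(o['ee_rot']).as_matrix();print(o['joint_positions'][5],o['wrist_torque'],'yang',np.degrees(np.arctan2(M[1,1],M[0,1])))"
```

```text
time: 39.27
tool_pos: [0.5675, -0.3299, 0.0711]
ee_rot: [0.002, 0.121, 0.993, -0.004]
ft_force: [7.2, -4.9, 2.0]
width: 0.0127
finger_force: 60.3
time: 39.68
tool_pos: [0.5675, -0.3297, 0.0711]
ee_rot: [0.002, 0.071, 0.997, -0.004]
ft_force: [7.3, -4.4, 1.9]
width: 0.0127
finger_force: 60.3
-2.1326415585488534 [-0.5132 -0.9187  0.0707] yang 81.90773238672088
```

```bash

python3 -m crank '[0,0,0,0,0,-2,0,0,0,0,0,-3,0,0,0,0,0,-3,0,0,0,0,0,-3]'
python3 -c "
from h import *
o=get_obs();M=rot(o['ee_rot']).as_matrix();print(o['wrist_torque'],'yang',np.degrees(np.arctan2(M[1,1],M[0,1])))"
python3 -m crank '[0,0,0,0,0,-2,0,0,0,0,0,-3,0,0,0,0,0,-3,0,0,0,0,0,-3]'
python3 -c "
from h import *
o=get_obs();M=rot(o['ee_rot']).as_matrix();print(o['wrist_torque'],'yang',np.degrees(np.arctan2(M[1,1],M[0,1])))"
```

```text
time: 40.02
tool_pos: [0.5675, -0.3297, 0.0711]
ee_rot: [0.002, 0.044, 0.999, -0.004]
ft_force: [7.0, -4.3, 1.6]
width: 0.0129
finger_force: 60.3
[-0.4273 -1.0137  0.0305] yang 84.9066788275619
time: 40.35
tool_pos: [0.5675, -0.3297, 0.0711]
ee_rot: [0.002, 0.019, 1.0, -0.004]
ft_force: [6.8, -3.5, 2.0]
width: 0.013
finger_force: 62.8
[-0.4722 -0.9637 -0.8161] yang 87.80064620000941
```

```bash

python3 -m crank '[0,0,0,0,0,-1,0,0,0,0,0,-2,0,0,0,0,0,-2,0,0,0,0,0,-2]'
python3 -c "
from h import *
o=get_obs();M=rot(o['ee_rot']).as_matrix();print(o['wrist_torque'],'yang',np.degrees(np.arctan2(M[1,1],M[0,1])))"
python3 -m crank '[0,0,0,0,0,0,0,0,0,0,0,0,0,0,0,0,0,0]' 0
python3 -m crank '[0,0,-0.02,0,0,0,0,0,-0.05,0,0,0,0,0,-0.08,0,0,0,0,0,-0.11,0,0,0,0.02,-0.01,-0.13,0,0,0,0.04,-0.03,-0.15,0,0,0,0.06,-0.05,-0.17,0,0,0,0.07,-0.05,-0.17,0,0,0,0.07,-0.05,-0.17,0,0,0]'
python3 - <<'E'
from h import *
c=cam("wrist");cv2.imwrite('pics/w7.png',c[0]);print(get_obs()['tool_pos'])
for n in("top","scene"): cv2.imwrite(f'pics/{n}7.png',cam(n)[0])
E
```

```text
time: 40.68
tool_pos: [0.5675, -0.3297, 0.0711]
ee_rot: [0.002, 0.003, 1.0, -0.004]
ft_force: [7.3, -3.9, 2.7]
width: 0.0127
finger_force: 75.7
[-0.4189 -1.0285 -1.6318] yang 89.70688973294223
time: 40.93
tool_pos: [0.5655, -0.3282, 0.0696]
ee_rot: [-0.001, 0.001, 1.0, -0.002]
ft_force: [0.4, -0.7, 0.2]
width: 0.0426
finger_force: 0.0
time: 41.68
tool_pos: [0.4943, -0.3784, 0.2413]
ee_rot: [-0.0, 0.002, 1.0, -0.003]
ft_force: [-1.1, -0.3, 0.2]
width: 0.0424
finger_force: 0.0
[ 0.4952 -0.3774  0.2402]
```

View pics/w7.png

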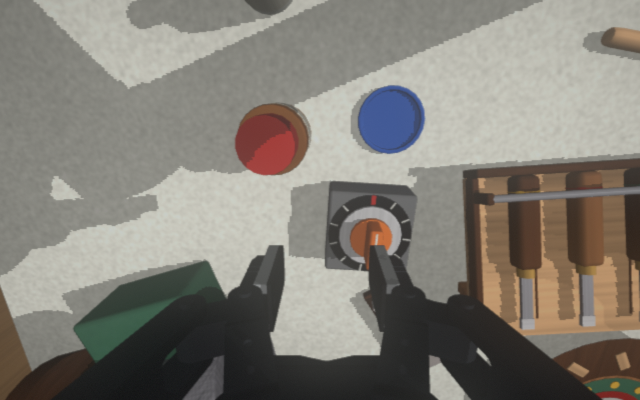

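Wrist view: the knob bar now points to the red mark (374,200). Cap top at (267,143), dish at (391,119), gouges in place. Measuring cap and dish.

```bash
cat > capm.py <<'E'
from h import *
def circ(c,los,roi=None,red=True):
    hsv=cv2.cvtColor(c[0],cv2.COLOR_BGR2HSV);m=0
    for lo,hi in los: m=m|cv2.inRange(hsv,lo,hi)
    if roi: k=np.zeros_like(m);k[roi[1]:roi[3],roi[0]:roi[2]]=m[roi[1]:roi[3],roi[0]:roi[2]];m=k
    cs,_=cv2.findContours(m,cv2.RETR_EXTERNAL,cv2.CHAIN_APPROX_NONE);q=max(cs,key=cv2.contourArea)
    return cv2.fitEllipse(q),cv2.boundingRect(q)
RED=[((0,150,110),(7,255,255)),((172,150,110),(180,255,255))];BLUE=[((105,130,40),(125,255,255))]
if __name__=="__main__":
    W=cam("wrist")
    e,b=circ(W,RED,(150,50,350,250));P=plane(W,e[0],.106)[0];print("cap wrist",e,b,P,"diam",e[1][1]*(W[2][2]-.106)/312)
    e,b=circ(W,BLUE,(300,50,640,200));print("dish wrist",e,b,plane(W,e[0],.01)[0],"d",np.linalg.norm(plane(W,e[0],.01)[0]-W[2])*e[1][1]/312)
    S=cam("scene");e,b=circ(S,RED,(150,220,260,300));print("cap scene",e,b,plane(S,e[0],.09)[0],plane(S,e[0],.106)[0])
    e,b=circ(S,BLUE,(180,200,280,270));print("dish scene",e,plane(S,e[0],.008)[0])
    T=cam("top");e,b=circ(T,RED,(440,170,540,260));print("cap top",e,b,plane(T,e[0],.106)[0])
E
python3 capm.py
```

```text
cap wrist ((270.9688415527344, 153.26551818847656), (30.015066146850586, 53.756954193115234), 50.258819580078125) (244, 129, 48, 44) [ 0.4643 -0.426   0.106 ] diam 0.04758166290916673
dish wrist ((389.4281921386719, 117.96871948242188), (62.22109603881836, 66.68606567382812), 28.543203353881836) (358, 85, 64, 67) [ 0.4394 -0.3043  0.01  ] d 0.08112510174987066
cap scene ((190.85061645507812, 257.6110534667969), (12.427356719970703, 15.051301002502441), 57.05475616455078) (183, 251, 16, 15) [ 0.4529 -0.4308  0.09  ] [ 0.4609 -0.4311  0.106 ]
dish scene ((227.0903778076172, 242.38877868652344), (17.355390548706055, 20.349273681640625), 73.26913452148438) [ 0.4419 -0.3061  0.008 ]Traceback (most recent call last):
  File "capm.py", line 15, in <module>
    T=cam("top");e,b=circ(T,RED,(440,170,540,260));print("cap top",e,b,plane(T,e[0],.106)[0])
                     ~~~~^^^^^^^^^^^^^^^^^^^^^^^^^
  File "capm.py", line 6, in circ
    cs,_=cv2.findContours(m,cv2.RETR_EXTERNAL,cv2.CHAIN_APPROX_NONE);q=max(cs,key=cv2.contourArea)
                                                                       ~~~^^^^^^^^^^^^^^^^^^^^^^^^
ValueError: max() iterable argument is empty
```

```bash
sed -i 's/(0,150,110)/(0,150,50)/;s/(172,150,110)/(170,150,50)/' capm.py
python3 -m crank '[-0.015,-0.013,0,0,0,0,-0.03,-0.026,0,0,0,0,-0.045,-0.04,0,0,0,0,-0.06,-0.053,0,0,0,0,-0.06,-0.053,0,0,0,0,-0.06,-0.053,0,0,0,0]' -1
python3 - <<'E'
from capm import *
W=cam("wrist")
e,b=circ(W,RED,(220,20,420,240));print("cap wrist",e,b,plane(W,e[0],.106)[0],"d",np.linalg.norm(plane(W,e[0],.106)[0]-W[2])*np.mean(e[1])/312,W[2])
e,b=circ(W,BLUE,(350,20,640,200));print("dish",plane(W,e[0],.01)[0])
cv2.imwrite('pics/w8.png',W[0])
goal([.48,-.43,.14],ori(0))
E
```

```text
time: 42.48
tool_pos: [0.5564, -0.4302, 0.2387]
ee_rot: [-0.001, 0.0, 1.0, -0.002]
ft_force: [-1.2, 0.3, 0.5]
width: 0.0851
finger_force: 0.0Traceback (most recent call last):
  File "<stdin>", line 3, in <module>
  File "capm.py", line 6, in circ
    cs,_=cv2.findContours(m,cv2.RETR_EXTERNAL,cv2.CHAIN_APPROX_NONE);q=max(cs,key=cv2.contourArea)
                                                                       ~~~^^^^^^^^^^^^^^^^^^^^^^^^
ValueError: max() iterable argument is empty
```

```bash
python3 - <<'E'
from capm import *
W=cam("wrist");cv2.imwrite('pics/w8.png',W[0])
print("expected cap px",pix(W,[[.47,-.43,.106],[.44,-.304,.01]]))
hsv=cv2.cvtColor(W[0],cv2.COLOR_BGR2HSV)
for lo,hi in (((0,120,30),(8,255,255)),((165,120,30),(180,255,255)),((105,120,30),(125,255,255))):
    m=cv2.inRange(hsv,lo,hi);n,l,s,c=cv2.connectedComponentsWithStats(m)
    print([(s[i].tolist()) for i in range(1,n) if s[i,4]>80])
u,v=pix(W,[[.47,-.43,.106]])[0].astype(int);print(hsv[v,u],hsv[v-10,u],hsv[v,u+15])
E
```

```text
expected cap px [[326.4942  88.6479]
 [441.7095  62.2551]]
[[290, 35, 65, 70, 3560], [615, 363, 25, 20, 177]]
[]
[[407, 25, 69, 75, 3579], [622, 374, 18, 17, 112]]
[  1 137 117] [  1 142 117] [  2 135 117]
```

```bash
sed -i 's/,150,50)/,110,30)/g' capm.py; python3 - <<'E'
from capm import *
W=cam("wrist")
hsv=cv2.cvtColor(W[0],cv2.COLOR_BGR2HSV);print(np.c_[hsv[30:112:4,322]].tolist())
print("far",plane(W,(322,34.5),.106)[0]+[.027,0,0],"near",plane(W,(322,105),.07)[0]-[.027,0,0],"L",plane(W,(289.5,68),.106)[0]+[0,.027,0],"R",plane(W,(355,68),.106)[0]-[0,.027,0])
e,b=circ(W,RED,(250,20,400,150));print(e,plane(W,e[0],.09)[0])
print("cam",W[2]);e,b=circ(W,BLUE,(380,10,500,130));print("dish",e,plane(W,e[0],.01)[0])
E
```

```text
[[30, 13, 133], [12, 122, 111], [1, 142, 117], [1, 142, 117], [1, 144, 117], [1, 145, 116], [1, 142, 117], [2, 147, 116], [1, 143, 116], [1, 144, 117], [2, 146, 117], [1, 146, 117], [1, 142, 117], [1, 142, 117], [2, 141, 116], [1, 139, 117], [1, 135, 117], [1, 134, 118], [1, 131, 117], [12, 119, 114], [12, 120, 115]]
far [ 0.4561 -0.4335  0.106 ] near [ 0.4565 -0.4344  0.07  ] L [ 0.4537 -0.4333  0.106 ] R [ 0.4538 -0.4336  0.106 ]
((321.6097412109375, 69.9889144897461), (63.860652923583984, 69.00180053710938), 176.84014892578125) [ 0.454  -0.4343  0.09  ]
cam [ 0.4777 -0.4288  0.3827]
dish ((441.1451721191406, 62.276798248291016), (65.25701904296875, 74.85227966308594), 31.452533721923828) [ 0.4398 -0.3044  0.01  ]
```

The bottle has been knocked about 26 mm: cap now at (0.4563,-0.4335), dish at (0.440,-0.304).

```bash
python3 -c "
from h import *
goal([.4563,-.4335,.15],ori(0));goal([.4563,-.4335,.068],ori(0))"
```

```text
t42.6 shift [ 0.0991 -0.0034  0.0905] rot [-0.2836 -0.112  -0.068 ]
t42.6 shift [ 0.099  -0.003   0.1725] rot [-0.2836 -0.112  -0.068 ]
```

```bash

python3 -m crank '[0.02,-0.001,0.005,0,0,0,0.045,-0.002,0.02,0,0,0,0.07,-0.003,0.05,0,0,0,0.09,-0.003,0.075,0,0,0,0.099,-0.003,0.09,0,0,0,0.099,-0.003,0.09,0,0,0,0.099,-0.003,0.09,0,0,0]' -1
python3 - <<'E'
from h import *
goal([.4563,-.4335,.068],ori(0))
E
python3 -m crank '[0,0,0.02,0,0,0,0,0,0.045,0,0,0,0,0,0.065,0,0,0,0,0,0.078,0,0,0,0,0,0.082,0,0,0,0,0,0.082,0,0,0]'
python3 -m crank '[0,0,0,0,0,0,0,0,0,0,0,0,0,0,0,0,0,0,0,0,0,0,0,0,0,0,0,0,0,0,0,0,0,0,0,0]' 1
```

```text
time: 43.22
tool_pos: [0.4564, -0.4336, 0.1511]
ee_rot: [-0.001, 0.001, 1.0, -0.003]
ft_force: [-0.0, 1.1, 1.4]
width: 0.0857
finger_force: 0.0
t43.2 shift [0.     0.0005 0.0831] rot [-0.295  -0.0885 -0.1306]
time: 43.72
tool_pos: [0.4573, -0.4343, 0.0688]
ee_rot: [-0.001, 0.0, 1.0, -0.003]
ft_force: [-0.0, -0.6, 0.7]
width: 0.0856
finger_force: 0.0
time: 44.22
tool_pos: [0.4571, -0.4348, 0.0703]
ee_rot: [0.0, 0.001, 1.0, -0.004]
ft_force: [0.0, 1.2, 5.8]
width: 0.053
finger_force: 63.0
```

```bash

python3 -m crank '[0,0,-0.01,0,0,0,0,0,-0.025,0,0,0,0,0,-0.045,0,0,0,0,0,-0.07,0,0,0,0,0,-0.09,0,0,0,0,0,-0.1,0,0,0,0,0,-0.1,0,0,0]'
python3 - <<'E'
from capm import *
W=cam("wrist");cv2.imwrite('pics/w9.png',W[0])
goal([.441,-.305,.12],ori(0));goal([.441,-.305,.009],ori(0))
E
```

```text
time: 44.8
tool_pos: [0.4572, -0.4344, 0.1715]
ee_rot: [0.001, 0.001, 1.0, -0.005]
ft_force: [-0.1, -0.2, -0.1]
width: 0.0534
finger_force: 63.0
t44.9 shift [0.0159 0.1291 0.0485] rot [-0.3923 -0.0327 -0.0984]
t44.9 shift [0.0159 0.1299 0.1594] rot [-0.3923 -0.0327 -0.0984]
```

View pics/w9.png

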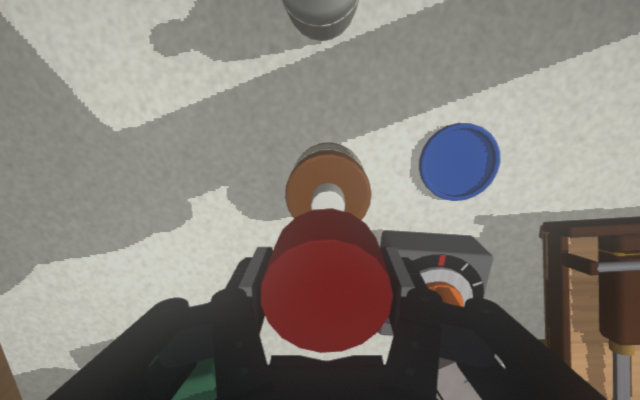

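The cap is held between the fingers at (325,280), the bottle stands with its neck at (328,195), dish at (460,162). Moving it over the dish.

```bash

python3 -m crank '[0.003,0.02,0,0,0,0,0.006,0.045,0,0,0,0,0.009,0.07,0,0,0,0,0.012,0.095,0,-0.2,0,0,0.015,0.115,0,-0.3,0,0,0.016,0.13,0,-0.4,0,0,0.016,0.13,0.02,-0.4,0,0,0.016,0.13,0.05,-0.4,0,0,0.016,0.13,0.08,-0.4,0,0,0.016,0.13,0.11,-0.4,0,0,0.016,0.13,0.13,-0.4,0,0,0.016,0.13,0.143,-0.4,0,0,0.016,0.13,0.146,-0.4,0,0,0.016,0.13,0.146,-0.4,0,0]'
python3 -c "
from h import *
goal([.441,-.3045,.009],ori(0))"
```

```text
time: 46.02
tool_pos: [0.4399, -0.3037, 0.0203]
ee_rot: [-0.002, 0.001, 1.0, 0.002]
ft_force: [0.1, -0.2, 0.1]
width: 0.0536
finger_force: 63.0
t46.0 shift [-0.0012 -0.0008  0.0113] rot [ 0.2505 -0.2362 -0.1062]
```

```bash

python3 -m crank '[-0.001,-0.001,0.004,0,0,0,-0.001,-0.001,0.008,0,0,0,-0.001,-0.001,0.012,0,0,0,-0.001,-0.001,0.012,0,0,0]'
python3 -m crank '[0,0,0.001,0,0,0,0,0,0.003,0,0,0,0,0,0.003,0,0,0]'
python3 -m crank '[0,0,0,0,0,0,0,0,0,0,0,0,0,0,0,0,0,0,0,0,0,0,0,0]' -0.5
python3 -m crank '[0,0,-0.01,0,0,0,0,0,-0.03,0,0,0,0,0,-0.06,0,0,0,0,0,-0.1,0,0,0,-0.02,0,-0.14,0,0,0,-0.05,0,-0.18,0,0,0,-0.07,0,-0.2,0,0,0,-0.08,0,-0.2,0,0,0,-0.08,0,-0.2,0,0,0]'
python3 - <<'E'
from capm import *
W=cam("wrist");cv2.imwrite('pics/w10.png',W[0])
D=np.array([.440,-.304])
g=pix(W,[[*D,.04]])[0];print(g);r=[max(0,int(g[0]-70)),max(0,int(g[1]-70)),int(g[0]+70),int(g[1]+70)]
e,b=circ(W,RED,r);print(e,b,"cap at z.04",plane(W,e[0],.04)[0],plane(W,e[0],.022)[0])
e,b=circ(W,BLUE,r);print("dish",e,b,plane(W,e[0],.01)[0],W[2])
E
```

```text
time: 46.35
tool_pos: [0.4414, -0.3052, 0.0093]
ee_rot: [-0.001, 0.001, 1.0, 0.001]
ft_force: [-0.6, 0.1, 0.4]
width: 0.0534
finger_force: 63.0
time: 46.6
tool_pos: [0.4416, -0.3054, 0.0066]
ee_rot: [-0.001, 0.001, 1.0, 0.001]
ft_force: [0.5, 0.0, -1.3]
width: 0.0532
finger_force: 63.0
time: 46.93
tool_pos: [0.4416, -0.3054, 0.0068]
ee_rot: [-0.001, 0.001, 1.0, 0.001]
ft_force: [-0.5, 0.7, -0.9]
width: 0.0641
finger_force: 0.0
time: 47.68
tool_pos: [0.5238, -0.3058, 0.2087]
ee_rot: [0.001, 0.0, 1.0, -0.0]
ft_force: [-0.1, 1.1, -0.8]
width: 0.0638
finger_force: 0.0
[328.1174  91.4913]
((326.6595458984375, 91.3199462890625), (55.30347442626953, 58.060211181640625), 1.8275299072265625) (299, 62, 57, 59) cap at z.04 [ 0.4398 -0.3054  0.04  ] [ 0.4395 -0.3054  0.022 ]
dish ((329.39453125, 91.52518463134766), (70.57813262939453, 74.27731323242188), 159.15557861328125) (299, 54, 58, 16) [ 0.4395 -0.3025  0.01  ] [ 0.4451 -0.3054  0.3513]
```

View pics/w10.png

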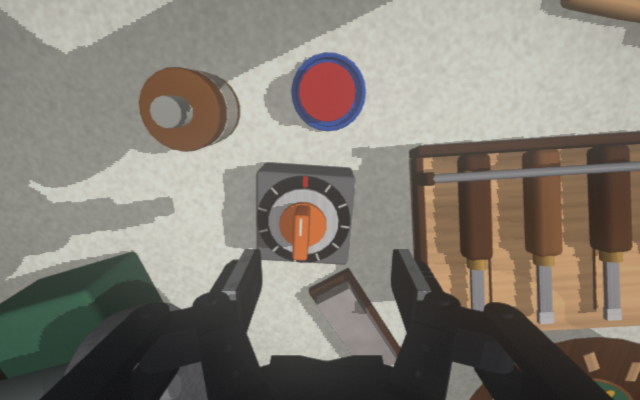

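Cap sits centred in the dish (offset about 1.5 mm), bottle upright, gouges in place. Numerical check of the knob against the counter's axis.

```bash
python3 - <<'E'
from capm import *
W=cam("wrist");hsv=cv2.cvtColor(W[0],cv2.COLOR_BGR2HSV)
m=cv2.inRange(hsv,(0,0,150),(30,120,255));m[:200]=0;m[250:]=0;m[:,:290]=0;m[:,315:]=0   # white mark
ys,xs=np.nonzero(m);P=plane(W,np.c_[xs,ys],.094)[:,:2]
w,V=np.linalg.eigh(np.cov(P.T));v=V[:,1];v=v*-np.sign(v[0]);print("mark",len(P),P.mean(0),np.degrees(np.arctan2(v[1],v[0])),"ext",2*w**.5)
b=plane(W,[(300.5,258),(303,208)],.094);d=b[1]-b[0];print("bar",b.mean(0),np.degrees(np.arctan2(d[1],d[0])))
# counter's near (top) edge on z=.05 : dark grey vs table
g=cv2.cvtColor(W[0],cv2.COLOR_BGR2GRAY).astype(int)
q=[(u,164+np.argmin(np.diff(g[160:185,u]))-3) for u in range(270,345,5)];print(q)
e=cv2.inRange(hsv,(0,150,80),(6,255,255));e[:170]=0;e[195:]=0;e[:,:290]=0;e[:,320:]=0
ys,xs=np.nonzero(e);r=plane(W,[(xs.mean(),ys.mean())],.05)[0];print("red",r,"dir from knob axis",np.degrees(np.arctan2(r[1]+.3285,r[0]-.5655)))
o=rays(W,[(0,0)]);T=cv2.imread('pics/top7.png')
E
```

```text
mark 206 [ 0.5403 -0.3261] 179.05435843455936 ext [0.0121 0.0302]
bar [ 0.5591 -0.327   0.094 ] 175.98836647172348
[(270, np.int64(165)), (275, np.int64(165)), (280, np.int64(165)), (285, np.int64(166)), (290, np.int64(166)), (295, np.int64(166)), (300, np.int64(167)), (305, np.int64(167)), (310, np.int64(167)), (315, np.int64(168)), (320, np.int64(168)), (325, np.int64(168)), (330, np.int64(168)), (335, np.int64(169)), (340, np.int64(169))]
red [ 0.5249 -0.3268  0.05  ] dir from knob axis 177.57420285156732
```

```bash
python3 -c "
from workcell import *
print(job_done())"
```

```text
the job is handed in; nothing more can be done
None
```

The job is handed in after about 48 s of robot time; no verdict came back. By my last measurements, all four gouges present (red, yellow, green, white) are seated against the stop, the cap lies about 1.5 mm off the dish's centre, the bottle stands upright, and the knob is within about 1° of zero.

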